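# Load a jar on the filling carousel and lock it under the spout

## Task

Stand the empty open jar in a carousel cup on either side of the spout (not the cup across from it, or the pin will catch too soon) and let go; then push the carousel slowly round towards the spout until the index pin drops into the rim and locks it with that jar under the spout. Push gently, so that the pin is not strained when it locks, and leave the lidded tubs and the loose lid where they are.

Things in the scene. Friction and masses are not known exactly. Their poses are not given: they have to be found in the camera images.
- deck: the carousel's turning deck: a flat aluminium disc 344 mm across, 12 mm thick, turning freely either way without end stops about a vertical axis. Origin: on the axis in the disc's top face, 54 mm above the bench; z up, x and y turn with it. A hub 52 mm across, 14 mm high is in the middle. It has three cups and three pegs. The bearing drags: about 3 N at a peg turns it, and it stays where left
- cup0 (a point): cup 0, at 0 degrees from the deck's x axis (counter-clockwise from above); a grey flared plastic locating cup on the deck, 13 mm high, inside 60 mm across at the floor, 69 mm at the lip (76 mm outside). Point: centre of its floor, which is the deck's top face, 105 mm from the deck's axis. Turns with the deck
- cup1 (a point): cup 1, at 120 degrees from the deck's x axis (counter-clockwise from above); a grey flared plastic locating cup on the deck, 13 mm high, inside 60 mm across at the floor, 69 mm at the lip (76 mm outside). Point: centre of its floor, which is the deck's top face, 105 mm from the deck's axis. Turns with the deck
- cup2 (a point): cup 2, at 240 degrees from the deck's x axis (counter-clockwise from above); a grey flared plastic locating cup on the deck, 13 mm high, inside 60 mm across at the floor, 69 mm at the lip (76 mm outside). Point: centre of its floor, which is the deck's top face, 105 mm from the deck's axis. Turns with the deck
- peg0 (a point): peg 0, at 60 degrees from the deck's x axis; an upright round steel peg on the deck to push it round by: 16 mm thick, 47 mm tall above the disc, with a foot flange 26 mm across and 6 mm high. Point: centre of its top, 120 mm from the deck's axis. In line with it the deck's rim has a notch 14 mm wide for the index pin
- peg1 (a point): peg 1, at 180 degrees from the deck's x axis; an upright round steel peg on the deck to push it round by: 16 mm thick, 47 mm tall above the disc, with a foot flange 26 mm across and 6 mm high. Point: centre of its top, 120 mm from the deck's axis. In line with it the deck's rim has a notch 14 mm wide for the index pin
- peg2 (a point): peg 2, at 300 degrees from the deck's x axis; an upright round steel peg on the deck to push it round by: 16 mm thick, 47 mm tall above the disc, with a foot flange 26 mm across and 6 mm high. Point: centre of its top, 120 mm from the deck's axis. In line with it the deck's rim has a notch 14 mm wide for the index pin
- spout (a point): lower end of the filling funnel's spout (tube 16 mm across), fixed, 145 mm above the bench and 105 mm from the deck's axis, so that a jar in a cup passes below it. The funnel widens above 175 mm to 76 mm across at 225 mm height. The direction from the deck's axis to this point is the filling position
- post (a point): top of the funnel's fixed steel post, 22 mm thick and 235 mm high, 222 mm from the deck's axis in the spout's direction. The index pin's own bracket, 34 mm wide and 96 mm high, stands outside the rim (191 to 205 mm from the axis), some 60 degrees counter-clockwise from here seen from above, reaching in to 148 mm from the axis
- pin (a joint): drop of the index pin in m: upright 10 mm steel pin with a black knob (24 mm, top 132 mm up) in the bracket, 161 mm from the axis. Its weight keeps it on the rim: 0 = riding on the disc, as at the start; 0.013 = in a notch, deck locked both ways. The first notch to arrive locks. Its bracket is clamped by eye: it locks with a cup up to 5 degrees either side of the spout line; find it by feel
- jar_mid (a point): the empty open jar: white plastic, straight-sided, 54 mm outside, 76 mm tall, wall 3 mm, about 70 g, standing open side up on the bench. This point: on its axis, half-way up; its z axis is the jar's axis
- tub_a: bystander: lidded white tub, 80 mm across, 95 mm tall. Origin: centre of its underside
- tub_b: bystander: lidded white tub, 92 mm across, 80 mm tall. Origin: centre of its underside
- lid: bystander: loose white lid lying flat, 58 mm across, 13 mm thick. Origin: centre of its underside
Mind the look-alikes: they are no part of the job. There is more than one size of the part that bears pin; the job needs the smallest.

How it is judged:
By the outcome, as a careful person would: the job done as asked, in the order asked, and still so for the second after the job is handed in, with the robot touching nothing.
It also fails if it takes over 72 s, if anything falls off the work surface, if the arm or the gripper's body presses on something with over 40 N, if the wrist force passes 120 N, or if a joint passes its speed limit or range.

## Robot

A 6-joint arm with a two-finger parallel gripper is mounted at the origin on the work surface. World frame = base frame: x ahead of the robot, y to its left, z up, the work surface at z = 0. Lengths are in m, angles in rad, forces in N, time in s.
With the tool pointing down it reaches from about 0.3 to 0.875 m from the base axis. Payload 6.4 kg.
Tool frame: the origin (TCP) lies midway between the tips of the shut fingers; the grasp point (between the pads) lies 19 mm behind it; y points along the fingers, x is the direction in which the jaws open and shut, and the axes are right-handed (so a half turn about y gives the same grasp; the last joint's range is limited). The gripper opens to 85 mm and grips with 20 to 120 N. Pads are 22 mm wide; open, the fingers measure 114 mm over their backs; the gripper's body (76 mm by 85 mm) begins 54 mm behind the grasp point. The pads swing forward as they close: fully open they stand 13 mm farther back than shut.
Start: joints at [-1.308, 0.181, 1.607, -0, 1.354, -0.206], TCP at [0.26, -0.513, 0.198] pointing down, gripper open.
Joint ranges: [-2.99, 2.99], [-0.89, 2.07], [0.3, 2.58], [-1.14, 4.28], [0, 2.63], [-3.12, 3.12]. Speed limits (rad/s): [2.57, 2.57, 3.01, 3.14, 3.14, 3.14].

## Interface

Orientations are given as a unit quaternion [w, x, y, z].
In Python, from bench import ctrl gives the robot as it stands.
- The arm moves only by the tool step_arm, never from a script. Its argument "commands" is a list of rows, each a list of 7 numbers: the turn, a rotation vector about the tool's x, y, z in units of 6 degrees (1.0 is 6 degrees), then the shift along the tool's x, y, z in units of 30 mm (1.0 is 30 mm), then the opening, from 0 (shut) to 1 (fully open). A call has 1 to 10 rows; each row shifts and turns the commanded pose from where the row before left it, along the tool's axes as they then stand; what a row does not reach is not made up. A row lasts 1/10 s, in which the tool goes at most 50 mm and 8.59 degrees, less where a joint would pass 70% of its speed; a pose out of reach is approached as far as the arm can. A call with a number of a shift or a turn outside -1 to 1 is refused whole. A call with a gripper value outside its range is refused whole. The fingers move at their own pace and stop on an object; the grip force is fixed at half the most. Time passes only in rows, so rows that do not move let the fingers close. It gives the time, the measured TCP pose, the force and the opening at its end, in the units of the state.
- ctrl.get_obs(): the state, without advancing time (a new reading comes with each control period).
- ctrl.camera(name): name is "side" or "top" or "wrist"; returns (picture, depth): 480x640x3 uint8, blue, green, red; 480x640 float32, m along the optical axis (not along the pixel's ray), 0 where there is no reading.
- ctrl.get_calibration(name): a dict with "intrinsics" (3x3 intrinsics, pixels), "R" (3x3) and "t" (3): a world point X has camera coordinates R X + t. Camera axes: x right, y down, z forward; pixel columns grow to the right and rows downward; lengths in m; the calibration is good to about 2 mm. A picture is of the moment at which its call begins: read the wrist's pose just before it. get_calibration takes no time and is no camera call; for the wrist camera it gives the pose at the moment of the call.
- ctrl.hand_in(): hands the job in, once; it reports no verdict.
Trained networks look in the newest picture that a camera, given by its name, has taken for a name from the list of things; names that differ only in an ending like _2 or _b are one class to them, and where a whole thing is asked for, a point or a joint stands for the part that bears it (a point fixed in the world has none). Each returns a list of dicts, best first, with "p" (0 to 1); they miss things now and then, are a little off and sometimes report something else, mostly with a low value. They report only what shows in the picture. A call takes as long as a camera call. They do not tell look-alikes from the thing itself.
- ctrl.boxes_of(thing, camera): "point" ([x, y, z] in m, in the coordinates of the camera as it stood for that picture, good to about 4 mm: the middle of the surface that is visible of it).
- ctrl.silhouettes(thing, camera): "pixels" (480x640 bool, what is visible of it).
The state is a dict: "time_s": time; "q": joint angles; "dq": joint speeds; "joint_efforts": joint torques, N m; "eef_pos": TCP position; "eef_rot": TCP orientation; "wrist_force": force on the tool from outside, world axes, zero at the start; "torque": the same for the moment, N m; "opening": opening from 0.0 (shut) to 1.0 (fully open).
Only numpy, scipy, OpenCV 4.12 (cv2) and the standard library are available. Lean on these libraries where they do the work, as an engineer would, in place of code of your own. Each camera call takes 0.05 s, during which the arm holds its last target.

## Working session

There is one attempt and no reset: what is moved stays moved. The work goes in short steps, Python scripts to look and compute and a tool call to move; the robot and the scene stay as the last step left them, time stands still between calls to the robot, and variables do not carry over. Pictures are saved under pics/ and viewed, and the job is handed in when it is done.

Besides the shell and the picture viewer there is one more tool, called after "Emit:" as name(argument=value, ...) on one line, values as JSON. step_arm: Moves the arm, as the interface text tells. Its arguments: {"type":"object","properties":{"commands":{"type":"array"}},"required":["commands"]}

```bash
ls; mkdir -p pics
cat > h.py <<'E'
from bench import ctrl
import numpy as np, cv2
from scipy.spatial.transform import Rotation as R
def w(p,cal): return np.array(cal["R"]).T@(np.array(p)-np.array(cal["t"]))
def proj(X,cal):
    c=np.array(cal["R"])@np.array(X)+np.array(cal["t"]); k=np.array(cal["intrinsics"])@c; return k[:2]/k[2]
def cloud(d,cal):
    K=np.array(cal["intrinsics"]); v,u=np.mgrid[0:480,0:640]
    c=np.stack([(u-K[0,2])/K[0,0]*d,(v-K[1,2])/K[1,1]*d,d],-1)
    return (c-np.array(cal["t"]))@np.array(cal["R"])
E
python3 - <<'E'
from h import *
o=ctrl.get_obs(); print(o)
for n in ["top","side"]:
    im,d=ctrl.camera(n); cv2.imwrite(f"pics/{n}0.png",im); np.save(n+"0.npy",d)
    cal=ctrl.get_calibration(n); np.savez(n+"cal.npz",**cal)
    for t in ["deck","jar_mid","tub_a","lid","peg0","cup0","pin","post"]:
        for b in ctrl.boxes_of(t,n): X=w(b["point"],cal); print(n,t,round(b["p"],2),X.round(3),proj(X,cal).round())
E
```

```text
pics
{'time_s': 0.0, 'q': array([-1.30830904e+00,  1.81554127e-01,  1.60803189e+00,  1.06194103e-05,
        1.35377598e+00, -2.06300177e-01]), 'dq': array([-0.00066217, -0.00022191, -0.00169406, -0.00111857, -0.0020076 ,
       -0.00038406]), 'joint_efforts': array([-5.87456980e-04, -4.44870436e+01, -3.51334476e+01, -4.14544538e-04,
        9.03164124e-03,  4.22672969e-06]), 'eef_pos': array([ 0.25964369, -0.51235104,  0.1972653 ]), 'eef_rot': array([ 0.60288607, -0.60202127,  0.37065361, -0.36974947]), 'wrist_force': array([ 0.03502909, -0.25295819, -0.50898984]), 'torque': array([-0.05795361, -0.00012833, -0.00048615]), 'opening': 1.0034770428726507}
top deck 0.8 [ 0.566 -0.051  0.051] [330. 218.]
top jar_mid 0.86 [0.485 0.401 0.031] [188. 244.]
top tub_a 0.87 [ 0.47  -0.343  0.092] [426. 247.]
top tub_a 0.73 [ 0.66  -0.412  0.081] [446. 187.]
top tub_a 0.69 [ 0.563 -0.048  0.057] [329. 219.]
top lid 0.71 [0.65  0.377 0.011] [198. 194.]
top peg0 0.58 [ 0.565 -0.048  0.057] [329. 218.]
top cup0 0.85 [ 0.566 -0.05   0.052] [330. 218.]
top cup0 0.36 [0.652 0.378 0.014] [197. 193.]
top pin 0.64 [ 0.563 -0.047  0.056] [329. 219.]
top pin 0.6 [0.505 0.241 0.178] [232. 232.]
top pin 0.45 [0.632 0.103 0.129] [280. 192.]
top pin 0.39 [ 0.252 -0.245  0.17 ] [398. 319.]
top post 0.85 [ 0.58  -0.041  0.05 ] [327. 213.]
top post 0.21 [ 0.565 -0.053  0.051] [331. 218.]
side deck 0.88 [ 0.568 -0.029  0.057] [275. 267.]
side jar_mid 0.62 [0.48  0.409 0.048] [265. 395.]
side tub_a 0.93 [ 0.666 -0.391  0.056] [272. 206.]
side tub_a 0.75 [ 0.471 -0.32   0.061] [328. 220.]
side lid 0.93 [0.646 0.386 0.014] [187. 388.]
side peg0 0.88 [ 0.566 -0.031  0.054] [275. 267.]
side cup0 0.72 [ 0.565 -0.026  0.055] [275. 268.]
side pin 0.76 [0.505 0.254 0.166] [271. 296.]
side pin 0.7 [0.628 0.106 0.128] [235. 267.]
side post 0.71 [ 0.6   -0.02   0.055] [262. 268.]
```

View pics/top0.png

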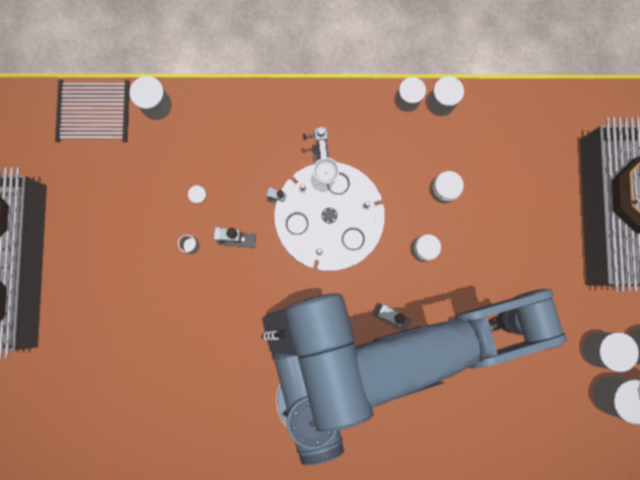

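View pics/side0.png

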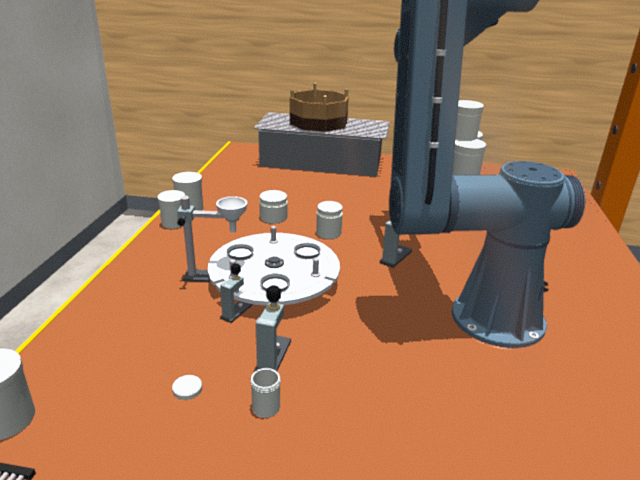

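Run:
```python
from h import *
im=cv2.imread("pics/top0.png"); d=np.load("top0.npy"); cal=dict(np.load("topcal.npz"))
cv2.imwrite("pics/top0z.png",cv2.resize(im[130:290,220:420],None,fx=4,fy=4*.93,interpolation=cv2.INTER_CUBIC)[:600,:800])
P=cloud(d,cal); ok=d>0
m=ok&(P[...,2]>.05)&(P[...,2]<.058)&(abs(P[...,0]-.57)<.22)&(abs(P[...,1]+.04)<.22)
pt=P[m][:,:2]; print("deck bbox",pt.min(0),pt.max(0),(pt.min(0)+pt.max(0))/2)
(c,r)=cv2.minEnclosingCircle(pt.astype(np.float32)); print(c,r)
from scipy import ndimage
# pegs ~ z .101
m=ok&(P[...,2]>.09)&(P[...,0]>.35)&(P[...,0]<.85)&(abs(P[...,1])<.3)
L,n=ndimage.label(m)
for i in range(1,n+1):
    q=P[L==i]; v,u=np.where(L==i); print(len(q),np.median(q,0).round(3),q[:,2].max().round(3),u.mean().round(),v.mean().round())
m=ok&(P[...,2]>.07)&(abs(P[...,0]-.485)<.06)&(abs(P[...,1]-.4)<.06)
q=P[m];print("jar rim",len(q),q.mean(0),q.min(0),q.max(0))
```

```text
deck bbox [ 0.40438331 -0.21752863] [0.78339759 0.12324215] [ 0.59389045 -0.04714324]
(0.5943206548690796, -0.04507826268672943) 0.19150817394256592
855 [ 0.7   -0.026  0.205] 0.242 323.0 159.0
23 [0.659 0.037 0.1  ] 0.11 302.0 186.0
145 [0.633 0.12  0.099] 0.144 275.0 193.0
1 [0.624 0.093 0.097] 0.097 284.0 197.0
2 [0.614 0.097 0.098] 0.103 282.0 200.0
21 [ 0.604 -0.163  0.102] 0.108 367.0 203.0
325 [0.502 0.258 0.129] 0.184 227.0 234.0
22 [ 0.459 -0.016  0.101] 0.11 319.0 250.0
jar rim 65 [0.48397087 0.39286062 0.07609718] [0.45761339 0.36741618 0.07031082] [0.51119546 0.4215847  0.08578268]
```

View pics/top0z.png

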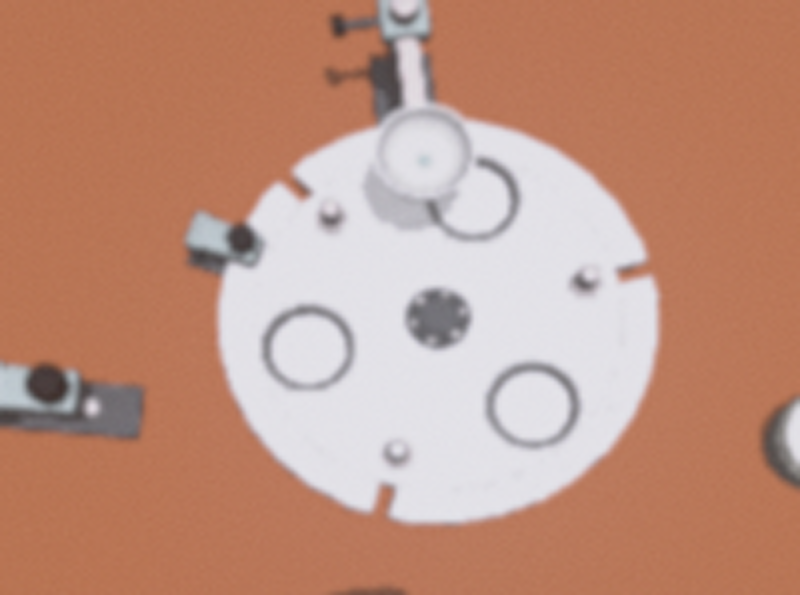

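Run:
```python
from h import *
from scipy.optimize import least_squares
pegs=np.array([[.659,.037],[.604,-.163],[.459,-.016]])
c=pegs.mean(0)
f=lambda c: np.linalg.norm(pegs-c,axis=1)-.12
s=least_squares(f,c); print("centre",c,s.x,f(s.x))
C=s.x
print("peg ang",np.degrees(np.arctan2(*(pegs-C).T[::-1])), np.linalg.norm(pegs-C,axis=1))
d=np.load("top0.npy"); cal=dict(np.load("topcal.npz"));P=cloud(d,cal)
m=(d>0)&(abs(P[...,0]-.7)<.16)&(abs(P[...,1]+.03)<.08)
for lo,hi in [(.205,.23),(.23,.25)]:
    q=P[m&(P[...,2]>lo)&(P[...,2]<hi)];print(lo,len(q),q.min(0),q.max(0),np.median(q,0))
for n,X in dict(c=[*C,.054]).items(): print(proj(X,cal))
m=(d>0)&(P[...,2]>.115)&(P[...,2]<.15)&(abs(P[...,0]-.63)<.06)&(abs(P[...,1]-.1)<.06)
q=P[m];print("knob",len(q),np.median(q,0),q.min(0),q.max(0))
```

```text
centre [ 0.574      -0.04733333] [ 0.57431249 -0.04727216] [-0.00052711 -0.00052498 -0.00052231]
peg ang [ 44.85915368 -75.61224041 164.82663178] [0.11947289 0.11947502 0.11947769]
0.205 381 [ 0.64057773 -0.06979992  0.20509169] [0.80649809 0.02943004 0.22985353] [ 0.69303063 -0.02919298  0.21476864]
0.23 46 [ 0.66540771 -0.06916271  0.23000427] [ 8.04591608e-01 -2.41180696e-04  2.41623029e-01] [ 0.791288   -0.01876416  0.23281257]
[329.06062897 215.12009212]
knob 50 [0.62851814 0.1034221  0.12883583] [0.61827809 0.09368866 0.11529868] [0.63968233 0.11565901 0.14355881]
```

```bash
cat >> h.py <<'E'
def plan(xyz,yaw=None):
    """yaw: desired world dir (deg) of tool x (mod 180)"""
    o=ctrl.get_obs(); q=o["eef_rot"]; r=R.from_quat([q[1],q[2],q[3],q[0]]); M=r.as_matrix()
    a=np.degrees(np.arctan2(M[1,0],M[0,0])); print("t",round(o["time_s"],2),"pos",o["eef_pos"].round(4),"tool x yaw",a.round(1),"tool z",M[:,2].round(3),"F",o["wrist_force"].round(2),"op",round(o["opening"],3))
    if yaw is not None:
        dz=(yaw-a+90)%180-90; print("world yaw turn",dz.round(1),"-> tool z turn units",(-dz/6).round(2))
        M=R.from_euler('z',dz,degrees=True).as_matrix()@M
    s=M.T@(np.array(xyz)-o["eef_pos"])/.03; print("shift units after turn",s.round(2),"tool x,y in world",M[:,0].round(2),M[:,1].round(2))
E
python3 - <<'E'
from h import *
plan([.45,.0,.3],121); print(ctrl.get_obs()["q"])
E
```

```text
t 0.9 pos [ 0.2598 -0.513   0.1982] tool x yaw -63.1 tool z [0.892 0.452 0.   ] F [ 0.48 -0.24  0.19] op 1.001
world yaw turn 4.1 -> tool z turn units -0.69
shift units after turn [-11.39  -3.39  14.24] tool x,y in world [ 0.52 -0.86  0.  ] [ 0. -0. -1.]
[-1.30828321e+00  1.80777998e-01  1.60699267e+00  3.27712870e-05
  1.35377924e+00 -2.06305263e-01]
```

```bash
sed -i 's/tool z turn units/tool y turn units/; s/"tool z",M\[:,2\].round(3)/"tool y",M[:,1].round(3)/; s/"tool x,y in world",M\[:,0\].round(2),M\[:,1\]/"tool x,z in world",M[:,0].round(2),M[:,2]/' h.py
python3 - <<'E'
from h import *
plan([.45,.0,.3])
E
```

```text
t 0.9 pos [ 0.2598 -0.513   0.1982] tool x yaw -63.1 tool y [ 0. -0. -1.] F [ 0.48 -0.24  0.19] op 1.001
shift units after turn [-12.39  -3.39  13.38] tool x,z in world [ 0.45 -0.89  0.  ] [0.89 0.45 0.  ]
```

Emit:
step_arm(commands=[[0, 0, 0, -0.8, -0.5, 0.9, 1], [0, 0, 0, -0.8, -0.5, 0.9, 1], [0, 0, 0, -0.8, -0.5, 0.9, 1], [0, 0, 0, -0.8, -0.5, 0.9, 1], [0, 0, 0, -0.8, -0.5, 0.9, 1], [0, 0, 0, -0.8, -0.4, 0.9, 1], [0, 0, 0, -0.8, -0.4, 0.9, 1], [0, 0, 0, -0.8, -0.4, 0.9, 1], [0, 0, 0, -0.8, 0, 0.9, 1], [0, 0, 0, -0.8, 0, 0.9, 1]])

```text
time_s: 1.9
eef_pos: [0.3928, -0.1757, 0.31]
eef_rot: [-0.602, 0.602, -0.37, 0.371]
wrist_force: [1.0, -0.9, -0.1]
opening: 0.998
```

Emit:
step_arm(commands=[[0, 0, 0, -0.8, 0, 0.9, 1], [0, 0, 0, -0.8, 0, 0.9, 1], [0, 0, 0, -0.8, 0, 0.9, 1], [0, 0, 0, -0.8, 0, 0.7, 1], [0, 0, 0, -0.8, 0, 0, 1], [0, 0, 0, -0.4, 0, 0, 1], [0, 0, 0, 0, 0, 0, 1]])

```text
time_s: 2.6
eef_pos: [0.4232, -0.0122, 0.3094]
eef_rot: [0.603, -0.603, 0.369, -0.37]
wrist_force: [-0.6, 0.2, -0.1]
opening: 0.999
```

Run:
```python
from h import *
cal=ctrl.get_calibration("wrist"); im,d=ctrl.camera("wrist"); cv2.imwrite("pics/w1.png",im); np.save("w1.npy",d); np.savez("w1cal.npz",**cal)
print("cam pos",-np.array(cal["R"]).T@cal["t"], "fwd",cal["R"][2])
plan([.484,.393,.25])
for X in [[.5743,-.0473,.054],[.547,.054,.067],[.484,.393,.076]]: print(proj(X,cal))
```

```text
cam pos [0.48144125 0.01555214 0.48405776] fwd [-0.22965966 -0.11688039 -0.96622742]
t 2.65 pos [ 0.4236 -0.0131  0.3095] tool x yaw -63.1 tool y [ 0.001 -0.001 -1.   ] F [ 0.19 -0.31 -1.02] op 0.995
shift units after turn [-11.16   1.97   7.92] tool x,z in world [ 0.45 -0.89  0.  ] [0.89 0.45 0.  ]
[419.97558556  68.41932153]
[314.44714504  41.79575186]
[-75.72022843 -84.90827945]
```

View pics/w1.png

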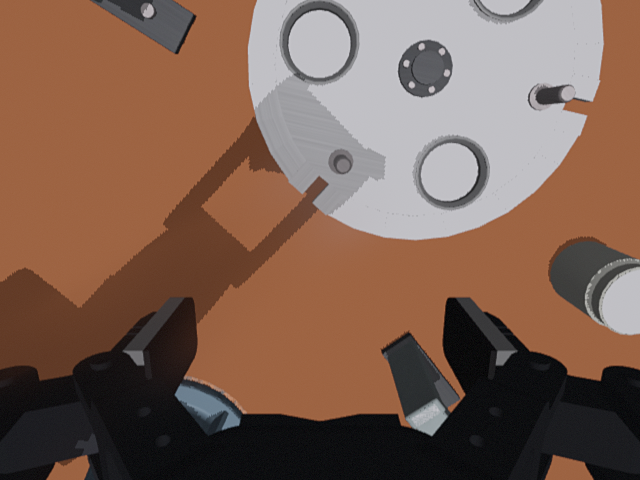

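Run:
```python
from h import *
from scipy import ndimage
im=cv2.imread("pics/w1.png"); d=np.load("w1.npy"); cal=dict(np.load("w1cal.npz"));P=cloud(d,cal)
K=np.array(cal["intrinsics"]);print(K[0,0])
m=(d>0)&(P[...,2]>.060)&(P[...,2]<.12)&(np.hypot(P[...,0]-.574,P[...,1]+.047)<.17)
L,n=ndimage.label(m)
for i in range(1,n+1):
    s=L==i
    if s.sum()<80: continue
    q=P[s]; v,u=np.where(s)
    c,r=cv2.minEnclosingCircle(q[:,:2].astype(np.float32))
    print(s.sum(),u.mean().round(),v.mean().round(),"z",q[:,2].min().round(4),q[:,2].max().round(4),"circ",np.round(c,4),round(r,4),"mean",q.mean(0).round(4))
    if q[:,2].max()>.09:
        t=q[q[:,2]>q[:,2].max()-.006]; print("   top",t.mean(0).round(4),len(t))
```

```text
411.77798346822505
1710 319.0 38.0 z 0.06 0.0681 circ [0.5496 0.0508] 0.0379 mean [0.5516 0.0516 0.0641]
458 510.0 11.0 z 0.06 0.0681 circ [ 0.6584 -0.0878] 0.0308 mean [ 0.6524 -0.0947  0.0645]
1783 426.0 67.0 z 0.06 0.0693 circ [ 0.5757 -0.0515] 0.0246 mean [ 0.5754 -0.0505  0.064 ]
618 556.0 94.0 z 0.0603 0.1018 circ [ 0.6056 -0.1667] 0.0085 mean [ 0.6041 -0.1638  0.0876]
   top [ 0.6055 -0.1659  0.099 ] 271
1385 456.0 173.0 z 0.06 0.068 circ [ 0.5014 -0.1249] 0.0377 mean [ 0.5029 -0.1287  0.0642]
277 342.0 163.0 z 0.0602 0.1017 circ [ 0.4605 -0.0188] 0.0085 mean [ 0.461  -0.0182  0.0952]
   top [ 0.4605 -0.0191  0.0991] 227
```

Emit:
step_arm(commands=[[0, 0, 0, -0.9, 0, 0.7, 1], [0, 0, 0, -0.9, 0, 0.7, 1], [0, 0, 0, -0.9, 0, 0.7, 1], [0, 0, 0, -0.9, 0, 0.7, 1], [0, 0, 0, -0.9, 0, 0.6, 1], [0, 0, 0, -0.9, 0, 0.6, 1], [0, 0, 0, -0.9, 0, 0.6, 1], [0, 0, 0, -0.9, 0, 0.6, 1], [0, 0, 0, -0.9, 0, 0.6, 1], [0, 0, 0, -0.9, 0, 0, 1]])

```text
time_s: 3.65
eef_pos: [0.4589, 0.3067, 0.3085]
eef_rot: [-0.602, 0.602, -0.371, 0.371]
wrist_force: [0.1, 0.6, 0.3]
opening: 1.004
```

Emit:
step_arm(commands=[[0, 0, 0, -0.8, 0, 0, 1], [0, 0, 0, -0.8, 0, 0, 1], [0, 0, 0, -0.3, 0, 0, 1], [0, 0, 0, 0, 0, 0, 1]])

```text
time_s: 4.05
eef_pos: [0.4315, 0.3572, 0.309]
eef_rot: [-0.602, 0.603, -0.37, 0.37]
wrist_force: [0.1, -1.0, 0.0]
opening: 0.997
```

Run:
```python
from h import *
cal=ctrl.get_calibration("wrist"); im,d=ctrl.camera("wrist"); cv2.imwrite("pics/w2.png",im); np.save("w2.npy",d); np.savez("w2cal.npz",**cal)
P=cloud(d,cal)
m=(d>0)&(P[...,2]>.070)&(P[...,2]<.082)&(np.hypot(P[...,0]-.484,P[...,1]-.393)<.06)
q=P[m];print(len(q)); 
if len(q): print(q.min(0),q.max(0),cv2.minEnclosingCircle(q[:,:2].astype(np.float32)))
for b in ctrl.boxes_of("jar_mid","wrist"): print(b["p"],w(b["point"],cal))
plan([.484,.393,.25])
```

```text
679
[0.45732935 0.36484799 0.0700084 ] [0.51228967 0.41988552 0.07776998] ((0.484676718711853, 0.39230066537857056), 0.027787689119577408)
0.68 [0.48600397 0.3936971  0.00294199]
t 4.15 pos [0.432  0.3562 0.3091] tool x yaw -63.2 tool y [ 0.    -0.001 -1.   ] F [-0.9  -0.14 -1.15] op 0.994
shift units after turn [-0.31  1.97  2.1 ] tool x,z in world [ 0.45 -0.89  0.  ] [ 0.89  0.45 -0.  ]
```

View pics/w2.png

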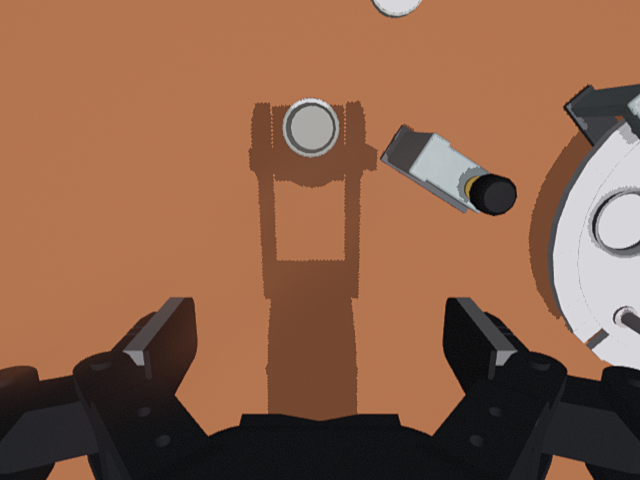

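Emit:
step_arm(commands=[[0, 0, 0, -0.31, 0, 0.7, 1], [0, 0, 0, 0, 0.3, 0.7, 1], [0, 0, 0, 0, 0.8, 0.7, 1], [0, 0, 0, 0, 1, 0, 1], [0, 0, 0, 0, 1, 0, 1], [0, 0, 0, 0, 1, 0, 1], [0, 0, 0, 0, 0.8, 0, 1], [0, 0, 0, 0, 0, 0, 1]])

```text
time_s: 4.95
eef_pos: [0.4816, 0.3912, 0.1578]
eef_rot: [-0.6, 0.605, -0.372, 0.369]
wrist_force: [-0.4, -0.0, -1.1]
opening: 0.999
```

Run:
```python
from h import *
plan([.4845,.3925,.030])
```

```text
t 4.95 pos [0.4816 0.3912 0.1578] tool x yaw -63.2 tool y [-0.007 -0.004 -1.   ] F [-0.45 -0.01 -1.07] op 0.999
shift units after turn [0.   4.26 0.14] tool x,z in world [ 0.45 -0.89  0.  ] [ 0.89  0.45 -0.01]
```

Emit:
step_arm(commands=[[0, 0, 0, 0, 0.8, 0.1, 1], [0, 0, 0, 0, 0.8, 0, 1], [0, 0, 0, 0, 0.8, 0, 1], [0, 0, 0, 0, 0.8, 0, 1], [0, 0, 0, 0, 0.6, 0, 1], [0, 0, 0, 0, 0.4, 0, 1], [0, 0, 0, 0, 0, 0, 1]])

```text
time_s: 5.65
eef_pos: [0.4858, 0.3946, 0.0355]
eef_rot: [-0.602, 0.603, -0.371, 0.37]
wrist_force: [-0.4, -0.9, -0.7]
opening: 0.998
```

Run:
```python
from h import *
im,d=ctrl.camera("wrist"); cv2.imwrite("pics/w3.png",im)
plan([.4845,.3925,.030])
```

```text
t 5.7 pos [0.4864 0.3951 0.0367] tool x yaw -63.2 tool y [ 0. -0. -1.] F [-0.6   0.52  1.31] op 1.0
shift units after turn [ 0.05  0.22 -0.09] tool x,z in world [ 0.45 -0.89  0.  ] [0.89 0.45 0.  ]
```

View pics/w3.png

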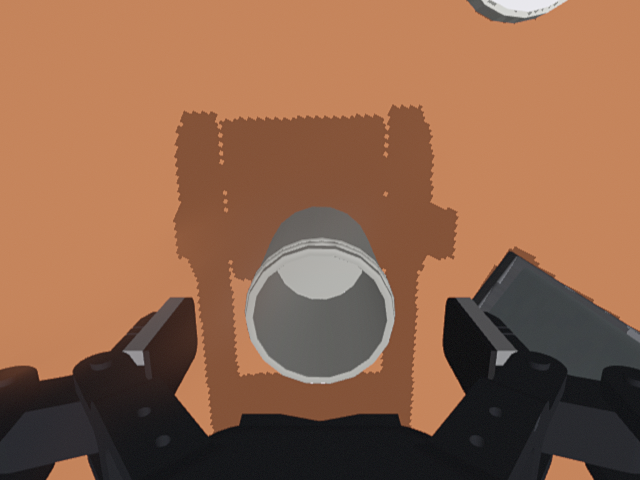

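Emit:
step_arm(commands=[[0, 0, 0, 0.05, 0.2, -0.09, 1], [0, 0, 0, 0, 0, 0, 0.3], [0, 0, 0, 0, 0, 0, 0.3], [0, 0, 0, 0, 0, 0, 0.3], [0, 0, 0, 0, 0, 0, 0.3], [0, 0, 0, 0, 0, 0, 0.3]])

```text
time_s: 6.3
eef_pos: [0.4848, 0.3934, 0.0317]
eef_rot: [0.603, -0.602, 0.37, -0.371]
wrist_force: [-1.2, -0.9, 6.0]
opening: 0.598
```

Emit:
step_arm(commands=[[0, 0, 0, 0, 0, 0, 0.3], [0, 0, 0, 0, 0, 0, 0.3], [0, 0, 0, 0, 0, 0, 0.3]])

```text
time_s: 6.6
eef_pos: [0.4848, 0.3934, 0.0317]
eef_rot: [0.603, -0.602, 0.37, -0.371]
wrist_force: [-2.1, -0.4, 6.6]
opening: 0.599
```

Run:
```python
from h import *
im,d=ctrl.camera("wrist"); cv2.imwrite("pics/w4.png",im)
plan([.5,.2,.22])
```

```text
t 6.65 pos [0.4848 0.3934 0.0317] tool x yaw -63.1 tool y [ 0.002  0.001 -1.   ] F [-0.92 -0.18  5.4 ] op 0.6
shift units after turn [ 5.98 -6.28 -2.45] tool x,z in world [ 0.45 -0.89  0.  ] [0.89 0.45 0.  ]
```

View pics/w4.png

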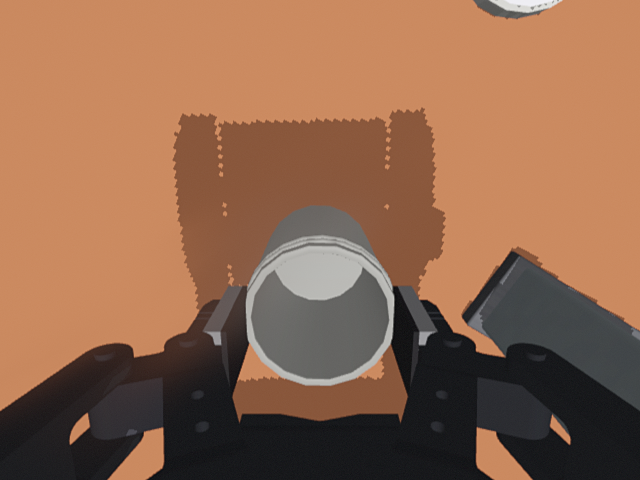

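Emit:
step_arm(commands=[[0, 0, 0, 0, -0.2, 0, 0.3], [0, 0, 0, 0, -0.6, 0, 0.3], [0, 0, 0, 0, -0.9, 0, 0.3], [0, 0, 0, 0, -0.9, 0, 0.3], [0, 0, 0, 0, -0.9, 0, 0.3], [0, 0, 0, 0, -0.9, 0, 0.3], [0, 0, 0, 0, -0.9, 0, 0.3], [0, 0, 0, 0, -0.9, 0, 0.3], [0, 0, 0, 0, -0.9, 0, 0.3], [0, 0, 0, 0, -0.3, 0, 0.3]])

```text
time_s: 7.65
eef_pos: [0.4853, 0.3936, 0.256]
eef_rot: [0.604, -0.601, 0.369, -0.371]
wrist_force: [-0.1, 0.3, 0.4]
opening: 0.603
```

Emit:
step_arm(commands=[[0, 0, 0, 0.4, 0, -0.2, 0.3], [0, 0, 0, 0.8, 0, -0.4, 0.3], [0, 0, 0, 0.9, 0, -0.45, 0.3], [0, 0, 0, 0.9, 0, -0.45, 0.3], [0, 0, 0, 0.9, 0, -0.45, 0.3], [0, 0, 0, 0.9, 0, -0.45, 0.3], [0, 0, 0, 0.9, 0, -0.45, 0.3], [0, 0, 0, 0.9, 0, -0.45, 0.3], [0, 0, 0, 0.9, 0, -0.45, 0.3], [0, 0, 0, 0.9, 0, -0.45, 0.3]])

```text
time_s: 8.65
eef_pos: [0.4838, 0.1092, 0.2499]
eef_rot: [-0.602, 0.603, -0.371, 0.369]
wrist_force: [0.1, -0.2, -1.3]
opening: 0.596
```

Emit:
step_arm(commands=[[0, 0, 0, 0.9, 0, -0.45, 0.3], [0, 0, 0, 0.9, 0, -0.45, 0.3], [0, 0, 0, 0.6, 0, -0.3, 0.3], [0, 0, 0, 0.3, 0, -0.2, 0.3], [0, 0, 0, 0, 0, 0, 0.3], [0, 0, 0, 0, 0, 0, 0.3]])

```text
time_s: 9.25
eef_pos: [0.484, 0.0203, 0.2514]
eef_rot: [-0.602, 0.602, -0.371, 0.37]
wrist_force: [0.7, 0.3, -0.8]
opening: 0.602
```

Run:
```python
from h import *
cal=ctrl.get_calibration("wrist"); im,d=ctrl.camera("wrist"); cv2.imwrite("pics/w5.png",im); np.save("w5.npy",d); np.savez("w5cal.npz",**cal)
plan([.549,.052,.15])
P=cloud(d,cal)
m=(d>0)&(P[...,2]>.058)&(P[...,2]<.07)&(np.hypot(P[...,0]-.549,P[...,1]-.052)<.045)
q=P[m];print(len(q),q.min(0),q.max(0),cv2.minEnclosingCircle(q[:,:2].astype(np.float32)))
from scipy import ndimage
m=(d>0)&(P[...,2]>.060)&(P[...,2]<.15)&(np.hypot(P[...,0]-.574,P[...,1]+.047)<.18)
L,n=ndimage.label(m)
for i in range(1,n+1):
    s=L==i
    if s.sum()<80: continue
    q=P[s]; v,u=np.where(s)
    c,r=cv2.minEnclosingCircle(q[:,:2].astype(np.float32))
    print(s.sum(),u.mean().round(),v.mean().round(),"z",q[:,2].max().round(4),"circ",np.round(c,4),round(r,4))
```

```text
t 9.3 pos [0.4842 0.0206 0.2516] tool x yaw -63.1 tool y [-0.001  0.001 -1.   ] F [-1.24  0.74 -0.45] op 0.598
shift units after turn [0.05 3.39 2.4 ] tool x,z in world [ 0.45 -0.89 -0.  ] [ 0.89  0.45 -0.  ]
2366 [0.51217427 0.01348678 0.05800345] [0.58651822 0.08781714 0.06955953] ((0.549454927444458, 0.050631482154130936), 0.037601906806230545)
145 311.0 4.0 z 0.0956 circ [0.6222 0.0953] 0.0081
110 403.0 3.0 z 0.0801 circ [0.6572 0.032 ] 0.0066
2124 541.0 46.0 z 0.0684 circ [ 0.6775 -0.079 ] 0.0382
2116 321.0 114.0 z 0.0696 circ [0.5495 0.0506] 0.0376
2103 439.0 143.0 z 0.0691 circ [ 0.5758 -0.051 ] 0.0239
814 584.0 175.0 z 0.1017 circ [ 0.6059 -0.1663] 0.0084
1618 472.0 257.0 z 0.0687 circ [ 0.5013 -0.1249] 0.0378
```

View pics/w5.png

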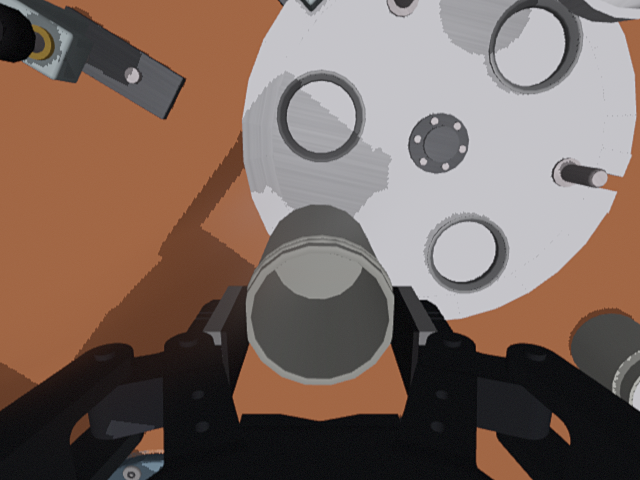

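Emit:
step_arm(commands=[[0, 0, 0, 0.08, 0, 0.4, 0.3], [0, 0, 0, 0, 0, 0.7, 0.3], [0, 0, 0, 0, 0, 0.7, 0.3], [0, 0, 0, 0, 0.4, 0.4, 0.3], [0, 0, 0, 0, 0.7, 0.2, 0.3], [0, 0, 0, 0, 0.8, 0, 0.3], [0, 0, 0, 0, 0.8, 0, 0.3], [0, 0, 0, 0, 0.4, 0, 0.3], [0, 0, 0, 0, 0, 0, 0.3]])

```text
time_s: 10.2
eef_pos: [0.5489, 0.0513, 0.1571]
eef_rot: [-0.602, 0.603, -0.371, 0.369]
wrist_force: [0.3, 0.1, -0.8]
opening: 0.598
```

Run:
```python
from h import *
cal=ctrl.get_calibration("wrist"); im,d=ctrl.camera("wrist"); cv2.imwrite("pics/w6.png",im)
plan([.5497,.0515,.0865])
```

```text
t 10.25 pos [0.5499 0.051  0.1588] tool x yaw -63.1 tool y [-0.001  0.    -1.   ] F [-0.48 -0.69 -0.42] op 0.6
shift units after turn [-0.02  2.41  0.  ] tool x,z in world [ 0.45 -0.89 -0.  ] [ 0.89  0.45 -0.  ]
```

View pics/w6.png

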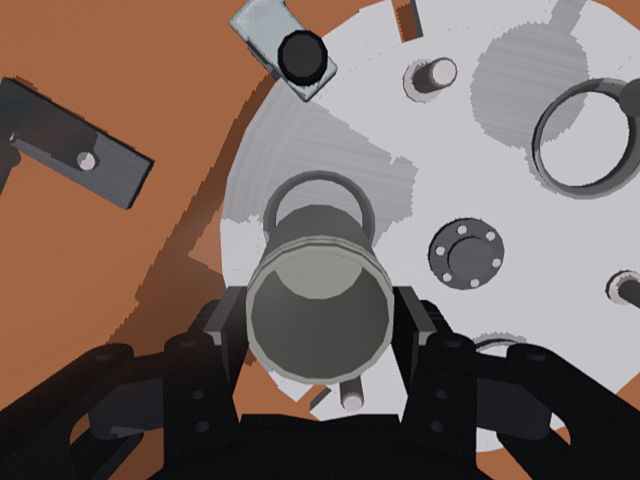

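Emit:
step_arm(commands=[[0, 0, 0, 0, 0.6, 0, 0.3], [0, 0, 0, 0, 0.6, 0, 0.3], [0, 0, 0, 0, 0.4, 0, 0.3], [0, 0, 0, 0, 0.3, 0, 0.3], [0, 0, 0, 0, 0.2, 0, 0.3], [0, 0, 0, 0, 0.1, 0, 0.3], [0, 0, 0, 0, 0, 0, 0.3], [0, 0, 0, 0, 0, 0, 0.3]])

```text
time_s: 11.05
eef_pos: [0.5503, 0.0502, 0.0937]
eef_rot: [0.603, -0.602, 0.37, -0.37]
wrist_force: [-0.5, 0.1, -0.1]
opening: 0.597
```

Run:
```python
from h import *
cal=ctrl.get_calibration("side"); im,d=ctrl.camera("side"); cv2.imwrite("pics/s7.png",cv2.resize(im[170:350,170:410],None,fx=3,fy=3))
plan([.5497,.0515,.0857])
```

```text
t 11.1 pos [0.5504 0.0502 0.0938] tool x yaw -63.1 tool y [ 0.001 -0.    -1.   ] F [-0.41  0.67 -0.63] op 0.598
shift units after turn [-0.05  0.27 -0.  ] tool x,z in world [ 0.45 -0.89  0.  ] [0.89 0.45 0.  ]
```

View pics/s7.png

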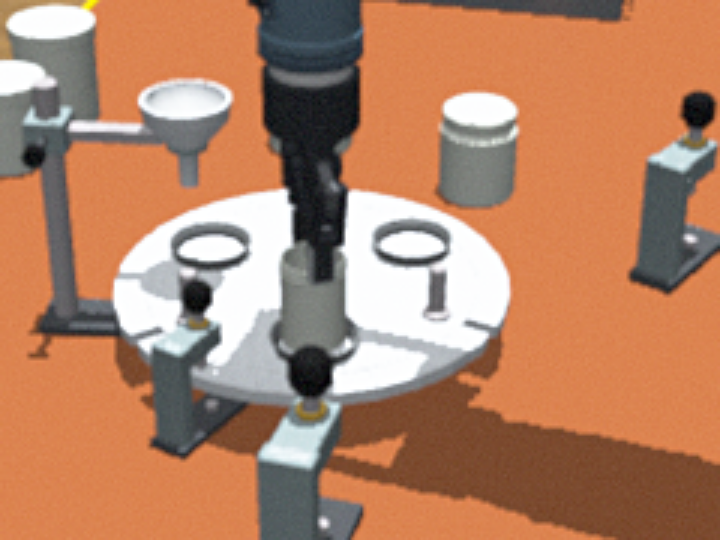

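Jar is inside the cup lip (320,330 in the crop), about 8 mm above its floor. Lowering the rest gently.

Emit:
step_arm(commands=[[0, 0, 0, -0.04, 0.1, 0, 0.3], [0, 0, 0, 0, 0.08, 0, 0.3], [0, 0, 0, 0, 0.04, 0, 0.3], [0, 0, 0, 0, 0, 0, 0.3]])

```text
time_s: 11.5
eef_pos: [0.5492, 0.0514, 0.0863]
eef_rot: [-0.602, 0.603, -0.37, 0.37]
wrist_force: [-0.5, -0.2, -1.2]
opening: 0.6
```

Emit:
step_arm(commands=[[0, 0, 0, 0, 0.04, 0, 0.3], [0, 0, 0, 0, 0.02, 0, 0.3], [0, 0, 0, 0, 0, 0, 0.3]])

```text
time_s: 11.8
eef_pos: [0.55, 0.0516, 0.0859]
eef_rot: [0.603, -0.602, 0.37, -0.37]
wrist_force: [-2.4, 0.7, 6.4]
opening: 0.599
```

Emit:
step_arm(commands=[[0, 0, 0, 0, 0, 0, 0.7], [0, 0, 0, 0, 0, 0, 0.85], [0, 0, 0, 0, 0, 0, 0.85], [0, 0, 0, 0, -0.1, 0, 0.85], [0, 0, 0, 0, -0.3, 0, 0.85], [0, 0, 0, 0, -0.5, 0, 0.85], [0, 0, 0, 0, -0.7, 0, 0.85], [0, 0, 0, 0, -0.9, 0, 0.85], [0, 0, 0, 0, -0.9, 0, 0.85], [0, 0, 0, 0, -0.9, 0, 0.85]])

```text
time_s: 12.8
eef_pos: [0.5496, 0.0513, 0.2165]
eef_rot: [0.603, -0.602, 0.37, -0.371]
wrist_force: [0.6, 0.2, 0.4]
opening: 0.853
```

Run:
```python
from h import *
cal=ctrl.get_calibration("side"); im,d=ctrl.camera("side"); a=cv2.resize(im[170:350,170:410],None,fx=2,fy=2)
calw=ctrl.get_calibration("wrist"); im,d=ctrl.camera("wrist"); cv2.imwrite("pics/w8.png",im); cv2.imwrite("pics/s8.png",a)
P=cloud(d,calw)
m=(d>0)&(P[...,2]>.124)&(P[...,2]<.136)&(np.hypot(P[...,0]-.549,P[...,1]-.052)<.05)
q=P[m];print(len(q),cv2.minEnclosingCircle(q[:,:2].astype(np.float32)),q[:,2].max(),q[:,2].min())
plan([.62,-.15,.2])
```

```text
1406 ((0.5506978034973145, 0.050806742161512375), 0.027843330055475235) 0.1309194579514429 0.1240129673314289
t 12.9 pos [0.5524 0.051  0.2201] tool x yaw -63.1 tool y [ 0.01  -0.001 -1.   ] F [ 0.65 -0.3   0.23] op 0.847
shift units after turn [ 6.99  0.7  -1.03] tool x,z in world [ 0.45 -0.89  0.01] [0.89 0.45 0.01]
```

View pics/w8.png

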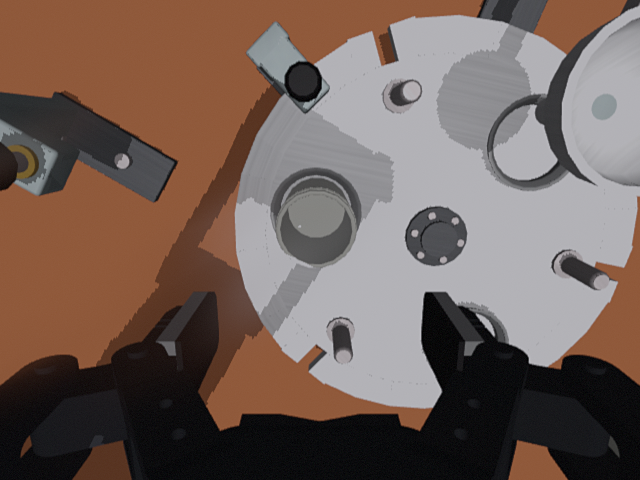

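View pics/s8.png

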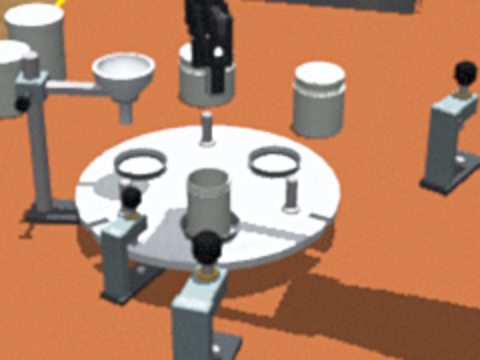

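Emit:
step_arm(commands=[[0, -1, 0, 0, 0, 0, 0], [0, -1, 0, 0, 0, 0, 0], [0, -1, 0, 0, 0, 0, 0], [0, -1, 0, 0, 0, 0, 0], [0, -1, 0, 0, 0, 0, 0], [0, -1, 0, 0, 0, 0, 0], [0, -1, 0, 0, 0, 0, 0], [0, -1, 0, 0, 0, 0, 0], [0, -1, 0, 0, 0, 0, 0], [0, -1, 0, 0, 0, 0, 0]])

```text
time_s: 13.9
eef_pos: [0.5493, 0.0513, 0.2143]
eef_rot: [-0.707, 0.707, -0.018, 0.018]
wrist_force: [-0.7, 0.4, 0.2]
opening: -0.002
```

Emit:
step_arm(commands=[[0, -1, 0, 0, 0, 0, 0], [0, -1, 0, 0, 0, 0, 0], [0, -0.95, 0, 0, 0, 0, 0], [0, 0, 0, 0, 0, 0, 0]])

```text
time_s: 14.3
eef_pos: [0.5493, 0.0514, 0.2142]
eef_rot: [-0.701, 0.701, 0.09, -0.09]
wrist_force: [0.2, -0.2, 0.0]
opening: -0.002
```

Run:
```python
from h import *
plan([.57,-.16,.2],14.5); print(ctrl.get_obs()["q"])
plan([.634,-.159,.2])
```

```text
t 14.3 pos [0.5493 0.0514 0.2142] tool x yaw 14.6 tool y [ 0. -0. -1.] F [ 0.25 -0.16  0.02] op -0.002
world yaw turn -0.1 -> tool y turn units 0.02
shift units after turn [-1.1   0.47 -6.99] tool x,z in world [0.97 0.25 0.  ] [-0.25  0.97 -0.  ]
[-1.21960973e-01  1.15042853e-01  1.64849617e+00  1.57131950e-05
  1.37772415e+00 -3.76895434e-01]
t 14.3 pos [0.5493 0.0514 0.2142] tool x yaw 14.6 tool y [ 0. -0. -1.] F [ 0.25 -0.16  0.02] op -0.002
shift units after turn [ 0.96  0.48 -7.5 ] tool x,z in world [0.97 0.25 0.  ] [-0.25  0.97 -0.  ]
```

Emit:
step_arm(commands=[[0, 0, 0, 0, 0, -0.5, 0], [0, 0, 0, 0, 0, -0.9, 0], [0, 0, 0, 0, 0, -0.9, 0], [0, 0, 0, 0, 0, -0.9, 0], [0, 0, 0, 0, 0, -0.9, 0], [0, 0, 0, 0, 0, -0.9, 0], [0, 0, 0, 0.2, 0, -0.9, 0], [0, 0, 0, 0.4, 0, -0.9, 0], [0, 0, 0, 0.4, 0, -0.5, 0], [0, 0, 0, 0, 0, -0.2, 0]])

```text
time_s: 15.3
eef_pos: [0.6357, -0.1615, 0.2134]
eef_rot: [-0.701, 0.702, 0.088, -0.088]
wrist_force: [0.0, 0.4, -0.2]
opening: 0.003
```

Emit:
step_arm(commands=[[0, 0, 0, 0, 0.6, 0, 0], [0, 0, 0, 0, 0.9, 0, 0], [0, 0, 0, 0, 0.9, 0, 0], [0, 0, 0, 0, 0.6, 0, 0], [0, 0, 0, 0, 0, 0, 0]])

```text
time_s: 15.8
eef_pos: [0.6321, -0.1581, 0.1203]
eef_rot: [0.703, -0.7, -0.087, 0.091]
wrist_force: [0.3, 1.0, -0.8]
opening: -0.001
```

Run:
```python
from h import *
plan([.6347,-.1585,.078],14.5)
cal=ctrl.get_calibration("wrist"); im,d=ctrl.camera("wrist"); cv2.imwrite("pics/w9.png",im)
```

```text
t 15.8 pos [ 0.6321 -0.1581  0.1203] tool x yaw 14.5 tool y [-0.006  0.003 -1.   ] F [ 0.28  0.98 -0.83] op -0.001
world yaw turn 0.0 -> tool y turn units -0.0
shift units after turn [ 0.09  1.41 -0.04] tool x,z in world [ 0.97  0.25 -0.01] [-0.25  0.97  0.  ]
```

View pics/w9.png

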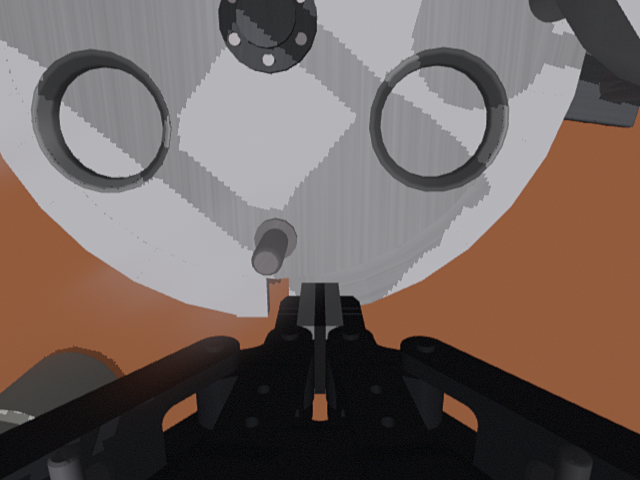

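Emit:
step_arm(commands=[[0, 0, 0, 0, 0.6, 0, 0], [0, 0, 0, 0, 0.6, 0, 0], [0, 0, 0, 0, 0.2, 0, 0], [0, 0, 0, 0, 0, 0, 0]])

```text
time_s: 16.25
eef_pos: [0.6348, -0.1589, 0.0821]
eef_rot: [0.701, -0.701, -0.089, 0.09]
wrist_force: [-0.7, 0.6, 0.0]
opening: 0.001
```

Emit:
step_arm(commands=[[0, 0, 0, -0.1, 0, 0, 0], [0, 0, 0, -0.1, 0, 0, 0], [0, 0, 0, -0.1, 0, 0, 0], [0, 0, 0, 0, 0, 0, 0]])

```text
time_s: 16.65
eef_pos: [0.6261, -0.1614, 0.0824]
eef_rot: [-0.701, 0.702, 0.09, -0.089]
wrist_force: [0.5, -0.2, 0.4]
opening: 0.0
```

Run:
```python
from h import *
plan([.6057,-.166,.078],14.5)
cal=ctrl.get_calibration("wrist"); im,d=ctrl.camera("wrist"); cv2.imwrite("pics/w10.png",im)
```

```text
t 16.65 pos [ 0.6261 -0.1614  0.0824] tool x yaw 14.5 tool y [ 0.001 -0.    -1.   ] F [ 0.47 -0.19  0.36] op 0.0
world yaw turn -0.0 -> tool y turn units 0.01
shift units after turn [-0.7   0.15  0.02] tool x,z in world [0.97 0.25 0.  ] [-0.25  0.97 -0.  ]
```

View pics/w10.png

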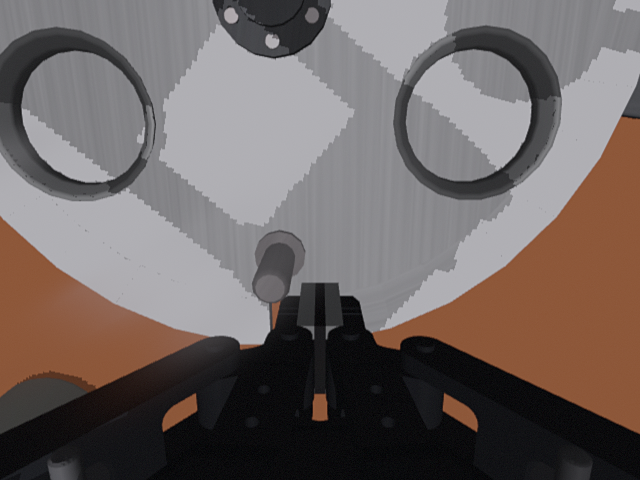

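Emit:
step_arm(commands=[[0, 0, 0, -0.07, 0.12, 0, 0], [0, 0.25, 0, -0.1, 0, -0.015, 0], [0, 0.25, 0, -0.1, 0, -0.015, 0], [0, 0.25, 0, -0.1, 0, -0.015, 0], [0, 0.25, 0, -0.1, 0, -0.015, 0], [0, 0.25, 0, -0.1, 0, -0.015, 0]])

```text
time_s: 17.3
eef_pos: [0.6098, -0.167, 0.0782]
eef_rot: [-0.706, 0.706, 0.043, -0.043]
wrist_force: [-0.4, -0.3, 0.3]
opening: 0.003
```

```bash
cat >> h.py <<'E'
C=np.array([.576,-.051])
def arc():
    o=ctrl.get_obs(); q=o["eef_rot"]; M=R.from_quat([q[1],q[2],q[3],q[0]]).as_matrix()
    yaw=np.degrees(np.arctan2(M[1,0],M[0,0])); th=np.radians(yaw-90)
    v=o["eef_pos"][:2]-C; rad=v@[np.cos(th),np.sin(th)]; tan=v@[-np.sin(th),np.cos(th)]
    F=o["wrist_force"][:2]
    print("t",round(o["time_s"],2),"z",o["eef_pos"][2].round(4),"theta(tool)",np.degrees(th).round(2),"phi",np.degrees(np.arctan2(v[1],v[0])).round(2),"r",np.hypot(*v).round(4),"rad",rad.round(4),"tan",tan.round(4),"Ftan",(F@[-np.sin(th),np.cos(th)]).round(2),"Frad",(F@[np.cos(th),np.sin(th)]).round(2),"tilt",M[:,1].round(3))
E
python3 - <<'E'
from h import *
arc()
E
```

```text
t 17.3 z 0.0782 theta(tool) -83.07 phi -73.77 r 0.1208 rad 0.1192 tan 0.0195 Ftan -0.46 Frad 0.27 tilt [ 0. -0. -1.]
```

Run:
```python
from h import *
im,d=ctrl.camera("wrist"); cv2.imwrite("pics/w11.png",im)
```

```text
(no output)
```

View pics/w11.png

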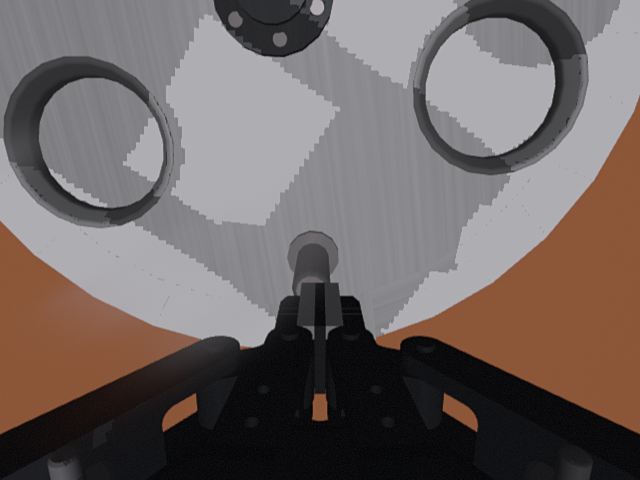

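Run:
```python
from h import *
from scipy import ndimage
cal=ctrl.get_calibration("wrist"); im,d=ctrl.camera("wrist"); P=cloud(d,cal)
p=ctrl.get_obs()["eef_pos"]; arc()
for dz in [0,.023,.04]: print("TCP+",dz,proj(p+[0,0,dz],cal))
print("peg orig top",proj([.6057,-.166,.101],cal),"foot",proj([.6057,-.166,.054],cal))
for u,v in [(313,250),(313,275),(311,290),(310,300),(320,290),(320,310),(290,310),(330,300)]: print(u,v,P[v,u].round(4))
m=(d>0)&(P[...,2]>.060)&(P[...,2]<.069)
L,n=ndimage.label(m)
for i in range(1,n+1):
    s=L==i
    if s.sum()<300: continue
    c,r=cv2.minEnclosingCircle(P[s][:,:2].astype(np.float32)); print(np.round(c,4),round(r,4))
im,d=ctrl.camera("top"); cv2.imwrite("pics/t12.png",cv2.resize(im[130:290,220:420],None,fx=4,fy=3.7,interpolation=cv2.INTER_CUBIC))
```

```text
t 17.4 z 0.0782 theta(tool) -83.02 phi -73.84 r 0.1208 rad 0.1193 tan 0.0193 Ftan -0.57 Frad -0.09 tilt [-0.  0. -1.]
TCP+ 0 [320.18342225 271.78753803]
TCP+ 0.023 [320.24865512 291.69476112]
TCP+ 0.04 [320.30960575 310.29516718]
peg orig top [310.70143443 287.92348957] foot [312.66733168 252.56973096]
313 250 [ 0.6054 -0.1595  0.0709]
313 275 [ 0.606  -0.1611  0.0994]
311 290 [ 0.6054 -0.1582  0.1219]
310 300 [ 0.6052 -0.1583  0.1301]
320 290 [ 0.6084 -0.1576  0.1225]
320 310 [ 0.6084 -0.1576  0.1382]
290 310 [ 0.5992 -0.1629  0.1293]
330 300 [ 0.6116 -0.1576  0.1299]
[ 0.5767 -0.0564] 0.0226
[ 0.6773 -0.0787] 0.0379
[ 0.501  -0.1248] 0.0382
```

View pics/t12.png

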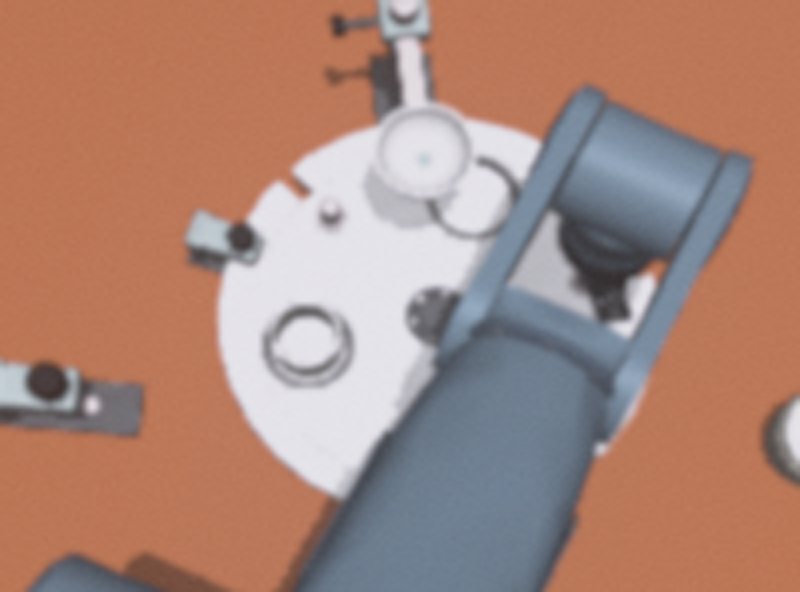

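Run:
```python
from h import *
cal=ctrl.get_calibration("side"); im,d=ctrl.camera("side"); P=cloud(d,cal)
p=ctrl.get_obs()["eef_pos"]; u,v=proj(p,cal); print(u,v, proj([.6057,-.166,.101],cal))
u0,v0=int(u)-60,int(v)-60
b=cv2.resize(im[v0:v0+100,u0:u0+130],None,fx=6,fy=6,interpolation=cv2.INTER_CUBIC)
cv2.circle(b,(int((u-u0)*6),int((v-v0)*6)),5,(0,0,255),2)
cv2.imwrite("pics/s13.png",b)
```

```text
271.4957140334541 233.6623457103879 [272.82491204 226.80766624]
```

View pics/s13.png

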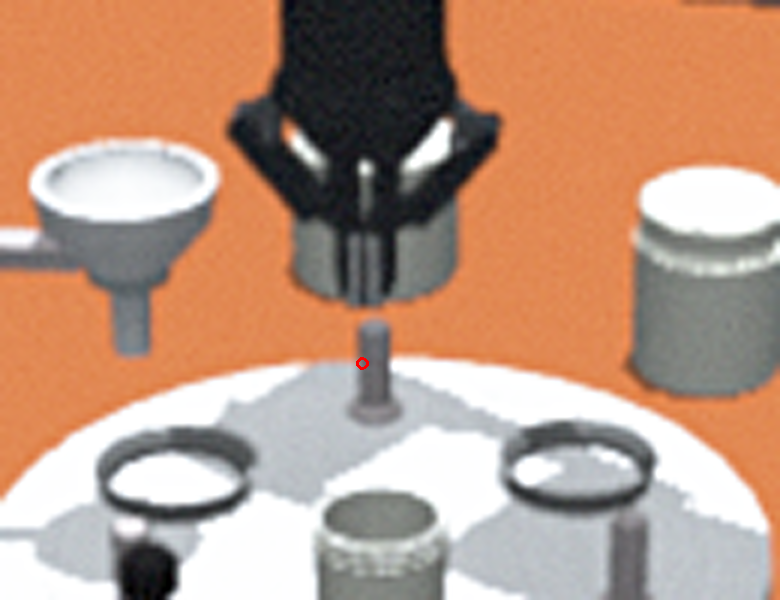

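Run:
```python
from h import *
for n,z,pts in [("w2",.309,[(180,305),(190,310),(150,335),(460,305),(130,352)]),("w5",.2516,[(240,292),(235,300),(222,325),(402,292),(420,330)])]:
    d=np.load(n+".npy");cal=dict(np.load(n+"cal.npz"));P=cloud(d,cal)
    for u,v in pts: print(n,u,v,P[v,u].round(3),"above TCP",(P[v,u][2]-z).round(3))
```

```text
w2 180 305 [0.422 0.399 0.364] above TCP 0.055
w2 190 310 [0.418 0.397 0.358] above TCP 0.049
w2 150 335 [0.421 0.401 0.384] above TCP 0.075
w2 460 305 [0.462 0.322 0.366] above TCP 0.057
w2 130 352 [0.419 0.403 0.391] above TCP 0.082
w5 240 292 [0.482 0.047 0.296] above TCP 0.045
w5 235 300 [0.483 0.048 0.305] above TCP 0.053
w5 222 325 [0.482 0.048 0.321] above TCP 0.07
w5 402 292 [ 0.507 -0.001  0.297] above TCP 0.046
w5 420 330 [ 0.507 -0.001  0.323] above TCP 0.072
```

Emit:
step_arm(commands=[[0, -0.4, 0, 0.25, 0, 0, 0], [0, -0.4, 0, 0.3, 0, 0, 0], [0, -0.4, 0, 0.3, 0, 0, 0], [0, 0, 0, 0.05, 0, 0, 0], [0, 0, 0, 0, 0, 0, 0]])

```text
time_s: 18.0
eef_pos: [0.6366, -0.1621, 0.0781]
eef_rot: [0.702, -0.702, -0.088, 0.088]
wrist_force: [-0.3, 0.2, -0.1]
opening: -0.005
```

Run:
```python
from h import *
arc(); plan([.6347,-.1585,.037],14.5)
```

```text
t 18.0 z 0.0781 theta(tool) -75.77 phi -61.38 r 0.1266 rad 0.1226 tan 0.0315 Ftan -0.28 Frad -0.26 tilt [-0.  0. -1.]
t 18.0 pos [ 0.6366 -0.1621  0.0781] tool x yaw 14.2 tool y [-0.  0. -1.] F [-0.33  0.19 -0.09] op -0.005
world yaw turn 0.3 -> tool y turn units -0.05
shift units after turn [-0.03  1.37  0.13] tool x,z in world [ 0.97  0.25 -0.  ] [-0.25  0.97  0.  ]
```

Emit:
step_arm(commands=[[0, -0.05, 0, 0, 0.3, 0.1, 0], [0, 0, 0, 0, 0.4, 0, 0], [0, 0, 0, 0, 0.35, 0, 0], [0, 0, 0, 0, 0.2, 0, 0], [0, 0, 0, 0, 0.1, 0, 0], [0, 0, 0, 0, 0, 0, 0]])

```text
time_s: 18.6
eef_pos: [0.6354, -0.1592, 0.0369]
eef_rot: [0.702, -0.701, -0.089, 0.09]
wrist_force: [-0.4, 0.4, 1.1]
opening: 0.003
```

```bash
cat > sv.py <<'E'
from h import *
import sys
arc()
cal=ctrl.get_calibration("side"); im,d=ctrl.camera("side")
p=ctrl.get_obs()["eef_pos"]; u,v=proj(p+[0,0,.038],cal)
u0,v0=210,150
b=cv2.resize(im[v0:v0+150,u0:u0+200],None,fx=4,fy=4,interpolation=cv2.INTER_CUBIC)
cv2.circle(b,(int((u-u0)*4),int((v-v0)*4)),3,(0,0,255),1)
cv2.imwrite(sys.argv[1],b)
E
python3 sv.py pics/s14.png
```

```text
t 18.6 z 0.0369 theta(tool) -75.45 phi -61.23 r 0.1235 rad 0.1197 tan 0.0303 Ftan -0.28 Frad -0.53 tilt [-0.001  0.001 -1.   ]
```

View pics/s14.png

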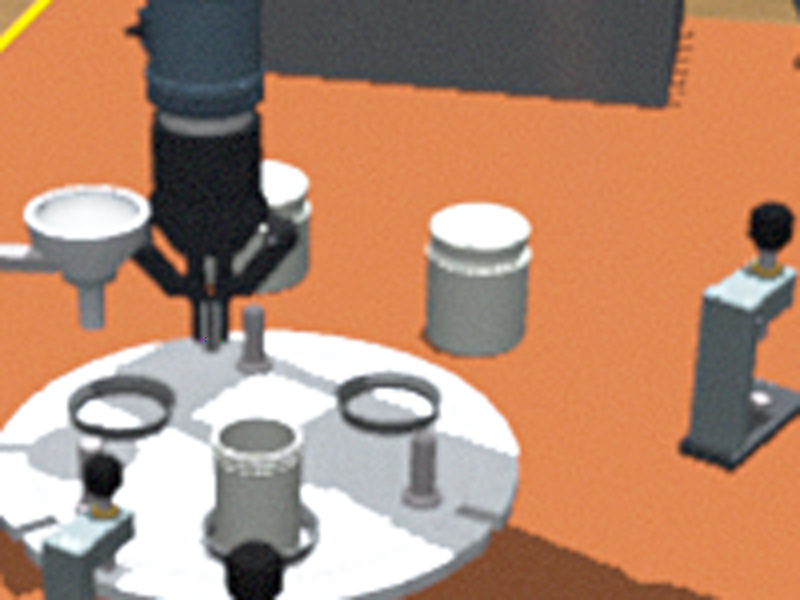

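Emit:
step_arm(commands=[[0, 0, 0, -0.1, 0, 0, 0], [0, 0, 0, -0.1, 0, 0, 0], [0, 0, 0, -0.08, 0, 0, 0], [0, 0, 0, -0.07, 0, 0, 0], [0, 0, 0, -0.06, 0, 0, 0], [0, 0, 0, -0.06, 0, 0, 0]])

```text
time_s: 19.25
eef_pos: [0.6229, -0.1631, 0.0381]
eef_rot: [-0.701, 0.702, 0.09, -0.089]
wrist_force: [4.0, 0.1, 0.1]
opening: 0.001
```

```bash
python3 sv.py pics/s15.png
```

```text
t 19.25 z 0.0381 theta(tool) -75.44 phi -67.3 r 0.1215 rad 0.1203 tan 0.0172 Ftan 3.91 Frad 0.87 tilt [ 0.002 -0.001 -1.   ]
```

View pics/s15.png

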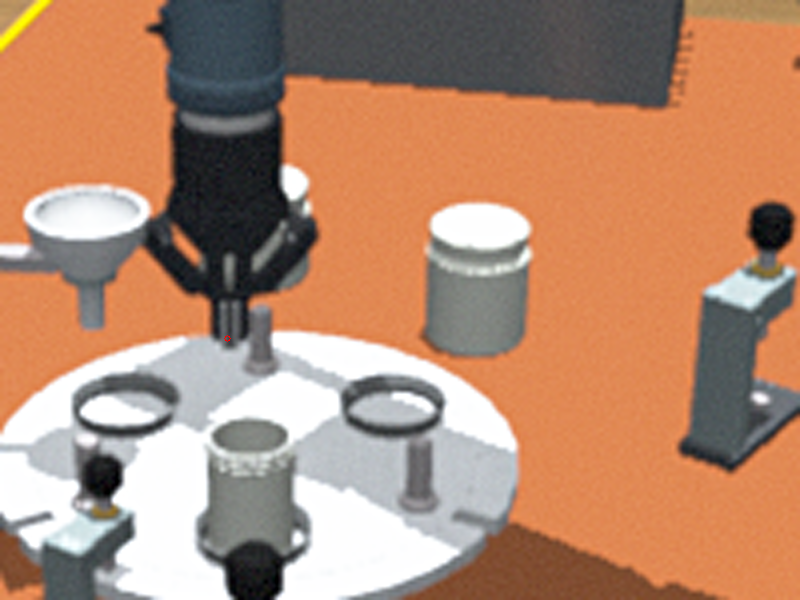

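Emit:
step_arm(commands=[[0, 0.2, 0, -0.085, 0, -0.015, 0], [0, 0.25, 0, -0.105, 0, -0.018, 0], [0, 0.25, 0, -0.105, 0, -0.018, 0], [0, 0.25, 0, -0.105, 0, -0.018, 0], [0, 0.25, 0, -0.105, 0, -0.018, 0], [0, 0.25, 0, -0.105, 0, -0.018, 0], [0, 0.25, 0, -0.105, 0, -0.018, 0], [0, 0.25, 0, -0.105, 0, -0.018, 0], [0, 0.25, 0, -0.105, 0, -0.018, 0], [0, 0.25, 0, -0.105, 0, -0.018, 0]])

```text
time_s: 20.3
eef_pos: [0.592, -0.1722, 0.0375]
eef_rot: [0.707, -0.707, 0.002, -0.002]
wrist_force: [4.2, 3.4, 2.0]
opening: -0.001
```

```bash
python3 sv.py pics/s16.png
```

```text
t 20.3 z 0.0375 theta(tool) -90.27 phi -82.47 r 0.1223 rad 0.1211 tan 0.0166 Ftan 4.22 Frad -3.38 tilt [-0.  0. -1.]
```

View pics/s16.png

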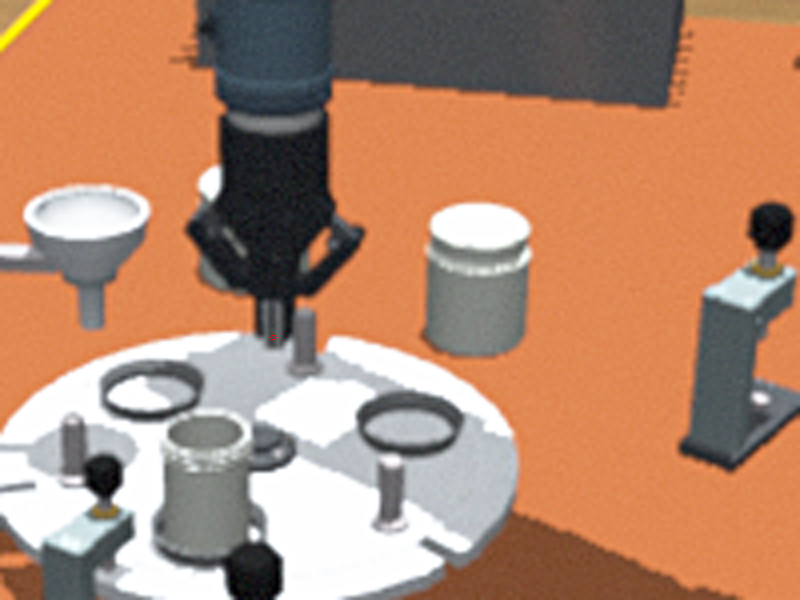

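Emit:
step_arm(commands=[[0, 0.25, 0, -0.105, 0, -0.014, 0], [0, 0.25, 0, -0.105, 0, -0.014, 0], [0, 0.25, 0, -0.105, 0, -0.014, 0], [0, 0.25, 0, -0.105, 0, -0.014, 0], [0, 0.25, 0, -0.105, 0, -0.014, 0], [0, 0.25, 0, -0.105, 0, -0.014, 0], [0, 0.25, 0, -0.105, 0, -0.014, 0], [0, 0.25, 0, -0.105, 0, -0.014, 0], [0, 0.25, 0, -0.105, 0, -0.014, 0], [0, 0.25, 0, -0.105, 0, -0.014, 0]])

```text
time_s: 21.35
eef_pos: [0.5605, -0.1729, 0.0377]
eef_rot: [-0.701, 0.701, -0.094, 0.094]
wrist_force: [4.7, 1.0, -2.8]
opening: -0.003
```

Emit:
step_arm(commands=[[0, 0.25, 0, -0.105, 0, -0.016, 0], [0, 0.25, 0, -0.105, 0, -0.016, 0], [0, 0.25, 0, -0.105, 0, -0.016, 0], [0, 0.25, 0, -0.105, 0, -0.016, 0], [0, 0.25, 0, -0.105, 0, -0.016, 0], [0, 0.25, 0, -0.105, 0, -0.016, 0], [0, 0.25, 0, -0.105, 0, -0.016, 0], [0, 0.25, 0, -0.105, 0, -0.016, 0], [0, 0.25, 0, -0.105, 0, -0.016, 0], [0, 0.25, 0, -0.105, 0, -0.016, 0]])

```text
time_s: 22.35
eef_pos: [0.5298, -0.1656, 0.0379]
eef_rot: [-0.683, 0.683, -0.184, 0.185]
wrist_force: [4.9, 0.0, -2.6]
opening: 0.002
```

```bash
python3 sv.py pics/s17.png
```

```text
t 22.35 z 0.0379 theta(tool) -120.27 phi -111.95 r 0.1236 rad 0.1223 tan 0.0179 Ftan 4.22 Frad -2.51 tilt [ 0.001 -0.    -1.   ]
```

View pics/s17.png

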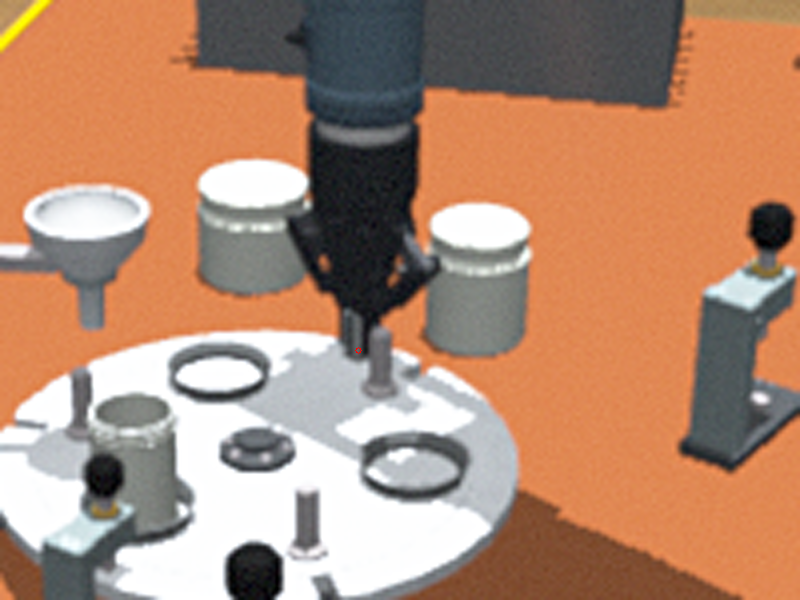

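Emit:
step_arm(commands=[[0, 0.25, 0, -0.105, 0, -0.01, 0], [0, 0.25, 0, -0.105, 0, -0.01, 0], [0, 0.25, 0, -0.105, 0, -0.01, 0], [0, 0.25, 0, -0.105, 0, -0.01, 0], [0, 0.25, 0, -0.105, 0, -0.01, 0], [0, 0.25, 0, -0.105, 0, -0.01, 0], [0, 0.25, 0, -0.105, 0, -0.01, 0], [0, 0.25, 0, -0.105, 0, -0.01, 0], [0, 0.25, 0, -0.105, 0, -0.01, 0], [0, 0.25, 0, -0.105, 0, -0.01, 0]])

```text
time_s: 23.4
eef_pos: [0.5022, -0.1499, 0.0379]
eef_rot: [-0.652, 0.653, -0.272, 0.272]
wrist_force: [-0.1, -6.0, 0.7]
opening: -0.001
```

Emit:
step_arm(commands=[[0, 0.25, 0, -0.105, 0, -0.014, 0], [0, 0.25, 0, -0.105, 0, -0.014, 0], [0, 0.25, 0, -0.105, 0, -0.014, 0], [0, 0.25, 0, -0.105, 0, -0.014, 0], [0, 0.25, 0, -0.105, 0, -0.014, 0], [0, 0.25, 0, -0.105, 0, -0.014, 0], [0, 0.2, 0, -0.08, 0, -0.01, 0], [0, 0.15, 0, -0.06, 0, -0.01, 0], [0, 0.1, 0, -0.04, 0, -0.007, 0]])

```text
time_s: 24.3
eef_pos: [0.4838, -0.1332, 0.0378]
eef_rot: [-0.621, 0.622, -0.337, 0.337]
wrist_force: [-1.3, -5.2, 1.0]
opening: -0.0
```

```bash
python3 sv.py pics/s18.png
python3 - <<'E'
from h import *
im,d=ctrl.camera("top"); cv2.imwrite("pics/t18.png",cv2.resize(im[130:290,220:420],None,fx=4,fy=3.7,interpolation=cv2.INTER_CUBIC))
E
```

```text
t 24.3 z 0.0378 theta(tool) -146.92 phi -138.28 r 0.1235 rad 0.1221 tan 0.0186 Ftan 3.63 Frad 3.91 tilt [-0.002 -0.001 -1.   ]
```

View pics/s18.png

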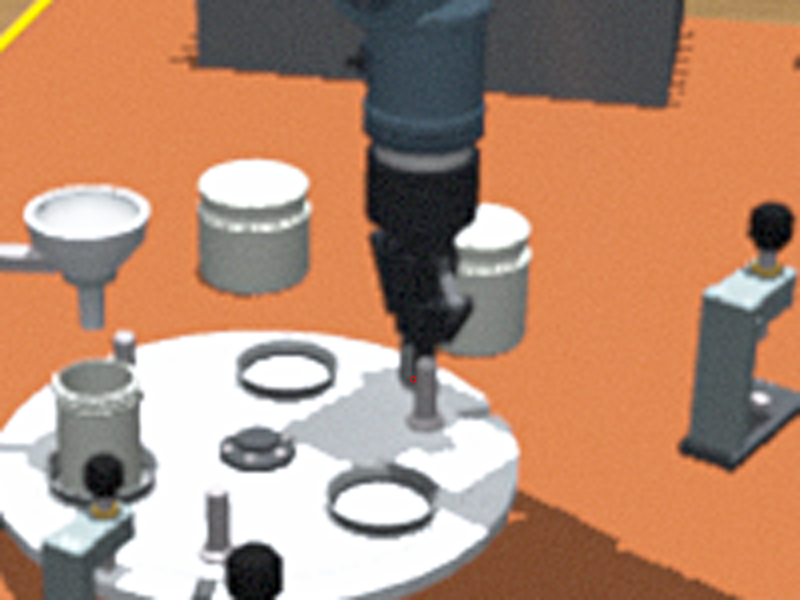

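View pics/t18.png

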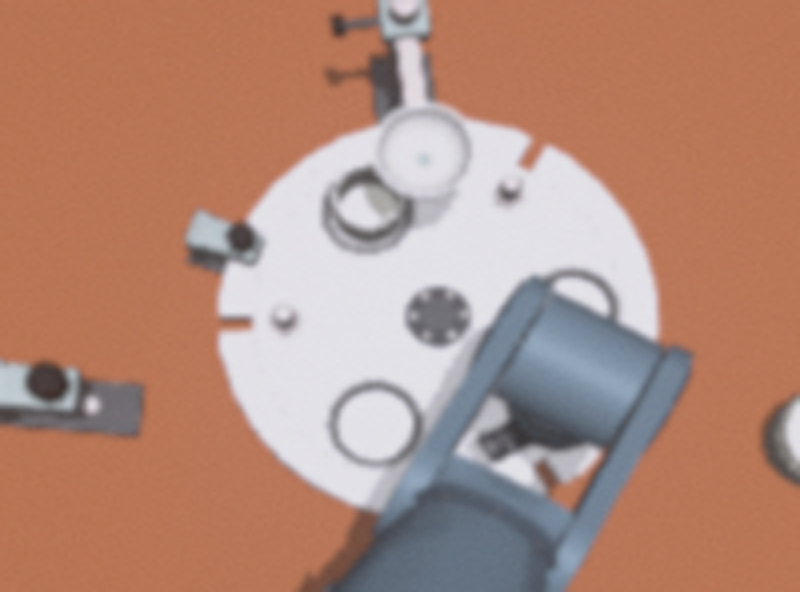

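Emit:
step_arm(commands=[[0, 0.17, 0, -0.07, 0, -0.012, 0], [0, 0.17, 0, -0.07, 0, -0.012, 0], [0, 0.17, 0, -0.07, 0, -0.012, 0], [0, 0.17, 0, -0.07, 0, -0.012, 0], [0, 0.17, 0, -0.07, 0, -0.012, 0], [0, 0.17, 0, -0.07, 0, -0.012, 0], [0, 0.17, 0, -0.07, 0, -0.012, 0], [0, 0.17, 0, -0.07, 0, -0.012, 0], [0, 0.17, 0, -0.07, 0, -0.012, 0], [0, 0.17, 0, -0.07, 0, -0.012, 0]])

```text
time_s: 25.4
eef_pos: [0.4711, -0.1161, 0.0377]
eef_rot: [-0.589, 0.59, -0.391, 0.391]
wrist_force: [-0.9, -5.3, 1.4]
opening: 0.002
```

```bash
cat > tv.py <<'E'
from h import *
import sys
arc()
im,d=ctrl.camera("top"); cal=ctrl.get_calibration("top")
# deck rim mask: angles of dark notch at r .165
ref=None
prof=[]
A=np.arange(-180,180,.5)
for a in np.radians(A):
    p=[proj([C[0]+r*np.cos(a),C[1]+r*np.sin(a),.054],cal) for r in (.162,.165,.168)]
    prof.append(np.mean([cv2.getRectSubPix(im,(1,1),tuple(map(float,q)))[0,0].astype(float)[0] for q in p]))
prof=np.array(prof); low=prof<130
from itertools import groupby
for k,g in groupby(range(len(A)),key=lambda i:low[i]):
    g=list(g)
    if k: print("dark",A[g[0]],A[g[-1]],"mid",(A[g[0]]+A[g[-1]])/2)
cv2.imwrite(sys.argv[1],cv2.resize(im[130:290,220:420],None,fx=4,fy=3.7,interpolation=cv2.INTER_CUBIC))
E
python3 tv.py pics/t19.png
```

```text
t 25.4 z 0.0377 theta(tool) -157.11 phi -148.16 r 0.1235 rad 0.122 tan 0.0192 Ftan 4.48 Frad 2.91 tilt [-0.001 -0.001 -1.   ]
dark -180.0 -178.0 mid -179.0
dark -160.5 -157.0 mid -158.75
dark -141.0 -128.5 mid -134.75
dark -107.5 -106.5 mid -107.0
dark -38.5 -35.5 mid -37.0
dark 65.0 71.0 mid 68.0
dark 82.0 84.5 mid 83.25
dark 170.0 179.5 mid 174.75
```

View pics/t19.png

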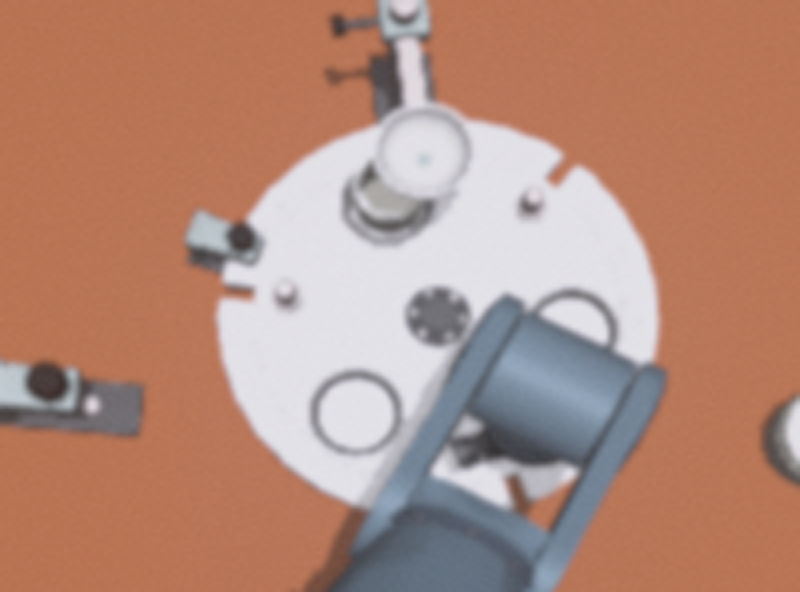

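Emit:
step_arm(commands=[[0, 0.1, 0, -0.042, 0, -0.007, 0], [0, 0.1, 0, -0.042, 0, -0.007, 0], [0, 0.1, 0, -0.042, 0, -0.007, 0], [0, 0.1, 0, -0.042, 0, -0.007, 0], [0, 0.1, 0, -0.042, 0, -0.007, 0], [0, 0.1, 0, -0.042, 0, -0.007, 0], [0, 0.1, 0, -0.042, 0, -0.007, 0], [0, 0.1, 0, -0.042, 0, -0.007, 0], [0, 0.1, 0, -0.042, 0, -0.007, 0], [0, 0.1, 0, -0.042, 0, -0.007, 0]])

```text
time_s: 26.45
eef_pos: [0.4648, -0.1049, 0.0376]
eef_rot: [-0.568, 0.568, -0.421, 0.421]
wrist_force: [-1.4, -4.9, 1.1]
opening: 0.004
```

```bash
python3 tv.py pics/t20.png
```

```text
t 26.45 z 0.0376 theta(tool) -163.07 phi -154.14 r 0.1236 rad 0.1221 tan 0.0192 Ftan 4.31 Frad 2.8 tilt [-0.001 -0.    -1.   ]
dark -166.0 -163.0 mid -164.5
dark -145.5 -138.0 mid -141.75
dark -111.0 -109.5 mid -110.25
dark -44.5 -41.5 mid -43.0
dark 65.0 71.0 mid 68.0
dark 74.0 78.5 mid 76.25
```

Emit:
step_arm(commands=[[0, 0.05, 0, -0.021, 0, -0.004, 0], [0, 0.05, 0, -0.021, 0, -0.004, 0], [0, 0.05, 0, -0.021, 0, -0.004, 0], [0, 0.05, 0, -0.021, 0, -0.004, 0], [0, 0.05, 0, -0.021, 0, -0.004, 0], [0, 0.05, 0, -0.021, 0, -0.004, 0]])

```text
time_s: 27.1
eef_pos: [0.4632, -0.1014, 0.0376]
eef_rot: [-0.561, 0.562, -0.43, 0.43]
wrist_force: [-1.6, -4.0, 1.2]
opening: 0.003
```

Emit:
step_arm(commands=[[0, 0.05, 0, -0.021, 0, -0.004, 0], [0, 0.05, 0, -0.021, 0, -0.004, 0], [0, 0.05, 0, -0.021, 0, -0.004, 0], [0, 0.05, 0, -0.021, 0, -0.004, 0]])

```text
time_s: 27.5
eef_pos: [0.4621, -0.0991, 0.0376]
eef_rot: [-0.557, 0.557, -0.436, 0.435]
wrist_force: [-1.9, -5.0, 2.0]
opening: -0.002
```

```bash
python3 tv.py pics/t21.png
```

```text
t 27.5 z 0.0376 theta(tool) -166.05 phi -157.11 r 0.1236 rad 0.1221 tan 0.0192 Ftan 4.4 Frad 3.06 tilt [-0.001 -0.    -1.   ]
dark -169.0 -166.0 mid -167.5
dark -148.0 -142.0 mid -145.0
dark -115.5 -114.5 mid -115.0
dark -47.5 -44.5 mid -46.0
dark 65.0 71.0 mid 68.0
dark 73.5 76.0 mid 74.75
```

Emit:
step_arm(commands=[[0, 0.05, 0, -0.021, 0, -0.004, 0], [0, 0.05, 0, -0.021, 0, -0.004, 0], [0, 0.05, 0, -0.021, 0, -0.004, 0]])

```text
time_s: 27.85
eef_pos: [0.4614, -0.0972, 0.0376]
eef_rot: [-0.553, 0.554, -0.44, 0.44]
wrist_force: [-1.9, -4.6, 1.7]
opening: -0.003
```

Emit:
step_arm(commands=[[0, 0.05, 0, -0.021, 0, -0.004, 0], [0, 0.05, 0, -0.021, 0, -0.004, 0], [0, 0.05, 0, -0.021, 0, -0.004, 0]])

```text
time_s: 28.15
eef_pos: [0.4607, -0.0952, 0.0376]
eef_rot: [0.55, -0.55, 0.445, -0.444]
wrist_force: [-1.3, -2.6, 1.4]
opening: -0.003
```

Emit:
step_arm(commands=[[0, 0.05, 0, -0.021, 0, -0.004, 0], [0, 0.05, 0, -0.021, 0, -0.004, 0]])

```text
time_s: 28.35
eef_pos: [0.4603, -0.0935, 0.0375]
eef_rot: [0.548, -0.547, 0.448, -0.447]
wrist_force: [-0.2, 1.0, -0.6]
opening: 0.002
```

```bash
python3 tv.py pics/t22.png;  python3 sv.py pics/s22.png
python3 - <<'E'
from h import *
im,d=ctrl.camera("side")
cv2.imwrite("pics/k22.png",cv2.resize(im[240:340,180:300],None,fx=6,fy=6,interpolation=cv2.INTER_CUBIC))
E
```

```text
t 28.35 z 0.0375 theta(tool) -168.48 phi -159.81 r 0.1233 rad 0.1219 tan 0.0186 Ftan -1.04 Frad -0.02 tilt [-0.     0.001 -1.   ]
dark -172.0 -169.0 mid -170.5
dark -150.0 -145.0 mid -147.5
dark -50.0 -47.5 mid -48.75
dark 65.5 73.0 mid 69.25
t 28.4 z 0.0375 theta(tool) -168.48 phi -159.82 r 0.1233 rad 0.1219 tan 0.0186 Ftan 0.58 Frad -0.46 tilt [-0.     0.001 -1.   ]
```

View pics/k22.png

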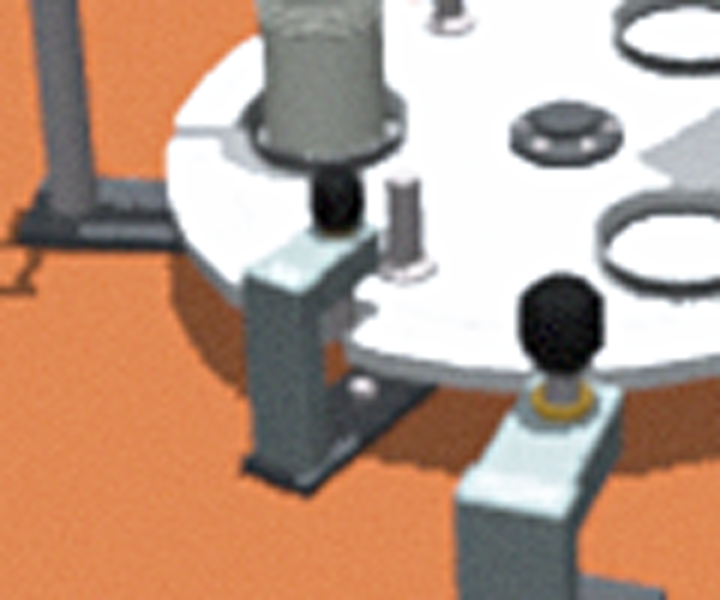

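Emit:
step_arm(commands=[[0, 0, 0, -0.02, 0, 0, 0], [0, 0, 0, -0.02, 0, 0, 0], [0, 0, 0, -0.02, 0, 0, 0]])

```text
time_s: 28.8
eef_pos: [0.4602, -0.0929, 0.0377]
eef_rot: [-0.548, 0.548, -0.447, 0.447]
wrist_force: [0.5, -2.2, -0.9]
opening: -0.0
```

```bash
python3 tv.py pics/t23.png
python3 - <<'E'
from h import *
im0=cv2.imread("pics/side0.png"); im,d=ctrl.camera("side")
a=[cv2.resize(i[255:325,215:265],None,fx=7,fy=7,interpolation=cv2.INTER_CUBIC) for i in (im0,im)]
cv2.imwrite("pics/k23.png",np.hstack(a))
E
```

```text
t 28.8 z 0.0377 theta(tool) -168.44 phi -160.12 r 0.1232 rad 0.1219 tan 0.0178 Ftan 2.27 Frad -0.02 tilt [ 0.    -0.001 -1.   ]
dark -172.0 -169.5 mid -170.75
dark -150.5 -146.5 mid -148.5
dark -50.5 -47.5 mid -49.0
dark 65.5 73.0 mid 69.25
```

View pics/k23.png

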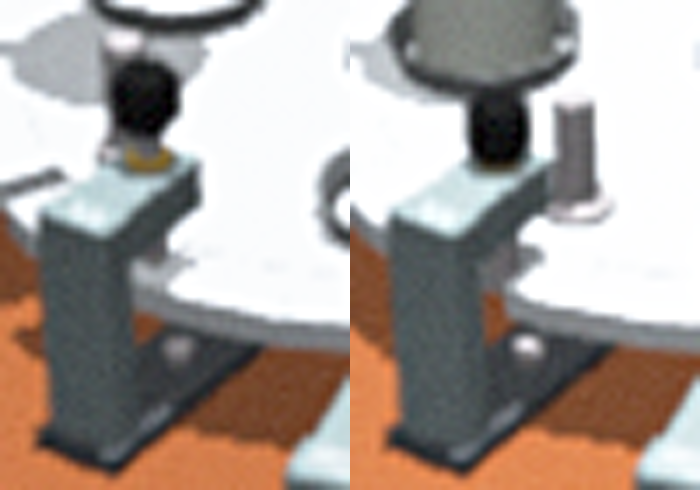

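Compared with the start, the knob has dropped from row 95 to row 130 of the crop, about 13 mm. The drag force also vanished, so the pin is in. I'm backing off and lifting away.

Emit:
step_arm(commands=[[0, 0, 0, 0.1, 0, 0, 0], [0, 0, 0, 0.2, 0, 0, 0], [0, 0, 0, 0.3, 0, 0, 0], [0, 0, 0, 0.1, -0.3, 0, 0], [0, 0, 0, 0, -0.7, 0, 0], [0, 0, 0, 0, -0.9, 0, 0], [0, 0, 0, 0, -0.9, 0, 0], [0, 0, 0, 0, -0.9, 0, 0], [0, 0, 0, 0, -0.9, 0, 0], [0, 0, 0, 0, -0.4, -0.5, 0]])

```text
time_s: 29.9
eef_pos: [0.4517, -0.1171, 0.1915]
eef_rot: [0.548, -0.547, 0.445, -0.449]
wrist_force: [-0.5, -1.5, 0.1]
opening: 0.001
```

Emit:
step_arm(commands=[[0, 0, 0, 0, 0, -0.8, 0], [0, 0, 0, 0, 0, -0.8, 0], [0, 0, 0, 0, 0, -0.5, 0], [0, 0, 0, 0, 0, 0, 0]])

```text
time_s: 30.3
eef_pos: [0.3868, -0.1291, 0.1883]
eef_rot: [-0.547, 0.547, -0.447, 0.448]
wrist_force: [0.3, -0.2, 0.6]
opening: 0.002
```

```bash
python3 tv.py pics/t24.png
python3 - <<'E'
from h import *
im,d=ctrl.camera("side"); cv2.imwrite("pics/s24.png",cv2.resize(im[160:340,150:390],None,fx=3.3,fy=3.3,interpolation=cv2.INTER_CUBIC))
im,d=ctrl.camera("top"); cal=ctrl.get_calibration("top");P=cloud(d,cal)
cv2.imwrite("pics/t24f.png",im)
for n in ["tub_a","lid","jar_mid"]:
    for b in ctrl.boxes_of(n,"top"): print(n,round(b["p"],2),w(b["point"],cal).round(3))
E
```

```text
t 30.3 z 0.1883 theta(tool) -168.54 phi -157.56 r 0.2047 rad 0.201 tan 0.039 Ftan 0.28 Frad -0.24 tilt [ 0. -0. -1.]
dark -162.5 -160.5 mid -161.5
dark -128.0 -127.0 mid -127.5
dark -50.5 -48.0 mid -49.25
dark 65.5 73.0 mid 69.25
tub_a 0.78 [ 0.471 -0.344  0.092]
tub_a 0.77 [ 0.661 -0.411  0.083]
lid 0.53 [0.65  0.382 0.016]
jar_mid 0.31 [ 0.571 -0.035  0.056]
```

View pics/t24.png

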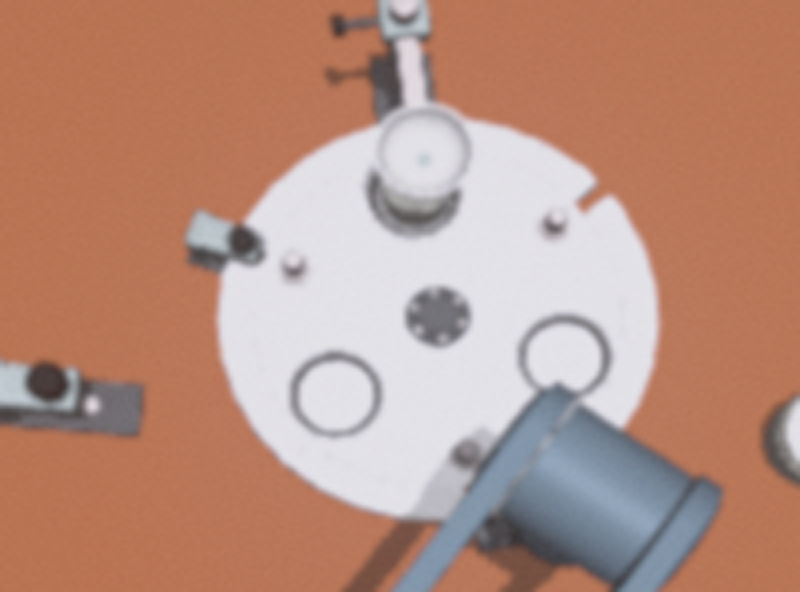

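View pics/s24.png

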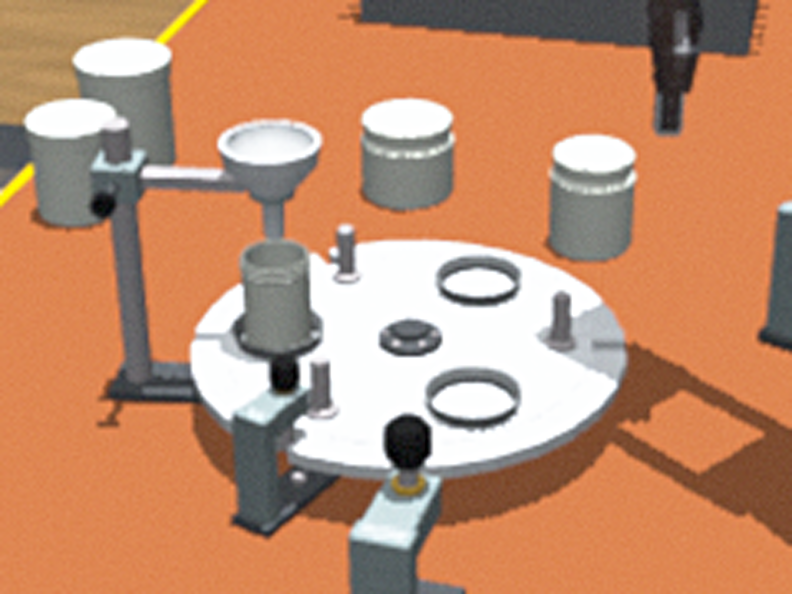

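```bash
python3 -c "
from bench import ctrl
print(ctrl.hand_in())"
```

```text
the job is handed in; nothing more can be done
None
```

The jar is in its cup under the spout and the index pin has locked the carousel. I handed the job in at about 30 s.

**What I did:** I stood the empty jar in the cup counter-clockwise of the spout, let go, and lifted clear. I then pushed a peg on the side away from the spout with the shut fingers, clockwise for about 94°. The push force stayed around 4–6 N in total. The last 6° or so went at 3°/s, until the drag force vanished as the pin dropped.

**Last checks:**
- **Pin:** the side camera shows the knob about 13 mm lower than at the start. A small extra nudge of about 2 N met resistance and did not turn the deck.
- **Jar:** it stands upright in its cup below the spout. I saw this in the pictures; I did not measure how far it is from the exact spout line.
- **Bystanders:** both tubs are within 1 mm of where they started. The lid's position read up to 5 mm different, which is about the network's error (4 mm), and nothing went near it.
- **Arm:** it is clear and touching nothing.

**What disagreed:** the shut finger tips sat about 38 mm higher than the reported tool point. My first push therefore passed harmlessly over the peg, and I corrected the height from the side camera. The jar network gave only a weak last reading (0.31), at the hub rather than the jar, so I relied on the pictures there.

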